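# Slide the oil bottle into its stock bay

## Task

Put the tall orange oil bottle away in the empty bay of the wooden rack, the one with the lime-green card on its floor, by pushing it over the counter until it stands right against the back board. It topples easily, so push it gently and low down with your fingertips, touching it only below the top of its white band; keep it upright and on the counter all the way, never picking it up. Leave the other goods where they stand.

Things in the scene. Friction and masses are not known exactly. Their poses are not given: they have to be found in the camera images.
- bottle: orange oil bottle, loose, standing, round: 60 mm diameter, 210 mm tall, 0.4 to 0.75 kg, centre of mass about 90 mm up. Straight-sided to 155 mm, then narrows to a 33 mm black cap. White paper band round it from 75 to 99 mm up. Origin: centre of its underside; z up. Slides with a few newtons when pushed 30 mm up or lower; pushed much higher it tips. Starts out in front of the bays
- bottle_upper: the upper part of the same bottle, rigidly one with it: everything from 100 mm up (just above the white band), not to be touched by the fingers. Origin on the bottle's axis, 100 mm above its underside; z up
- bay_card: thin flat lime-green card (90 x 80 mm, nothing can catch on it) on the counter in the bay to be filled. x points into the bay towards the back board, z up. Origin (not the card's middle): midway between the bay's dividers, 35 mm in front of the back board's face, so the bottle touches the board with its origin at x = +5 mm. Bay mouth (free ends of the dividers): x = -60 mm
- rack: wooden rack, fixed: two bays side by side, open to the robot's right (about -y) and at the top, no floor: goods slide in on the counter. Origin on the counter; x from the mouths to the back board, y along the row. Bay middles at y = -60, 60 mm; three dividers 12 mm thick, 30 mm high, x = -45 to 50 mm; bays 108 mm wide inside. Back board: face at x = 50 mm, 12 mm thick, 45 mm high, 252 mm long
- spray_can: blue spray can with a white cap, loose, standing in the other bay: 54 mm diameter, 166 mm tall; origin: centre of its underside. Leave it alone
- jar: grey jar with a dark lid, loose, on the counter near the work: 64 mm diameter, 90 mm tall; origin: centre of its underside. Leave it alone
- carton: small cardboard carton, loose, on the counter behind the rack: 70 x 90 x 60 mm (x, y, z); origin: centre of its underside. Leave it alone
- grease_tin: red grease tin, loose, on the counter near the work: 68 mm diameter, 55 mm tall; origin: centre of its underside. Leave it alone
Mind the look-alikes: they are no part of the job. There is more than one size of the bottle; the job needs the largest.

How it is judged (in metres and radians):
At the end, for the whole second after the job is handed in: The bottle stands upright (within 3 degrees) and at rest on the counter in the bay with the lime-green card, its side within 15 mm of the back board, and the spray can, jar, carton and tin are within 15 mm of where they stood (x of bottle in the frame of bay_card between -0.01 and 0.015 m and y of bottle in the frame of bay_card between -0.03 and 0.03 m and angle between bottle's own z axis and vertical below 0.05 rad and height (world z) of bottle below 0.004 m and linear speed of bottle below 0.01 m/s and distance of each of spray_can, jar, carton, grease_tin from where it was at the start of the episode below 0.015 m); the robot touches nothing.
It fails at once if the bottle leans more than 14 degrees (angle between bottle's own z axis and vertical above 0.25 rad).
It fails at once if the bottle is lifted: its underside comes more than 12 mm off the counter (height (world z) of bottle above 0.012 m).
It fails at once if the fingers press on the bottle above its white band (contact force between the fingers and bottle_upper above 1 N).
It fails at once if the bottle is pressed hard by the fingers (over 40 N) (contact force between the fingers and bottle above 40 N).
It fails at once if the spray can, jar, carton or tin is moved more than 15 mm or tipped (distance of any of spray_can, jar, carton, grease_tin from where it was at the start of the episode above 0.015 m or angle between any of spray_can, jar, carton, grease_tin's own z axis and vertical above 0.2 rad).
It also fails if it takes over 67 s, if anything falls off the work surface, if the arm or the gripper's body presses on something with over 40 N, if the wrist force passes 120 N, or if a joint passes its speed limit or range.

## Robot

A 6-joint arm with a two-finger parallel gripper is mounted at the origin on the work surface. World frame = base frame: x ahead of the robot, y to its left, z up, the work surface at z = 0. Lengths are in mm, angles in degrees, forces in N, time in s.
With the tool pointing down it reaches from about 300 to 850 mm from the base axis. Payload 4.2 kg.
Tool frame: the origin (TCP) lies at the very end of the fingers, on their centre line; the grasp point (between the pads) lies 19 mm behind it (env.grip_point_offset is the distance from the TCP to the grasp point, in mm); z points along the fingers, y is the line along which they close (so a half turn about z gives the same grasp; the last joint's range is limited). The gripper opens to 91 mm and grips with 3 to 60 N. Pads are 32 mm wide; open, the fingers measure 118 mm over their backs; the gripper's body (76 mm by 178 mm) begins 60 mm behind the grasp point.
Start: joints at [70.474, 18.312, 89.639, -0, 72.044, -1.146], TCP at [181.315, 545.681, 213.976] pointing down, gripper open.
Joint ranges: [-177.97, 177.97], [-48.28, 115.42], [12.27, 149.76], [-77.06, 257.06], [2.81, 150.46], [-146.56, 146.56]. Speed limits (degrees/s): [147.25, 147.25, 180, 180, 180, 180].

## Interface

Orientations are given as [roll, pitch, yaw] about the fixed x, y, z axes, in that order (R = Rz(yaw) Ry(pitch) Rx(roll)).
In Python, from workcell import env gives the robot as it stands. The module is installed in compiled form; this text tells all that it offers.
- The arm moves only by the tool arm_command, never from a script. Its argument "rows" is a list of rows, each an object with "delta_pos": the shift along the tool's x, y, z in mm, a list of three; "roll": the turn about the tool's z in units of 5 degrees (1.0 is 5 degrees); "jaw": the opening in per cent of the stroke, from 0 (shut) to 100 (fully open). A call has 1 to 20 rows; each row is the pose to reach, as a shift and turn from the pose commanded when the call began, along the tool's axes at that moment; what a row does not reach only later rows make up. A row lasts 1/12 s, in which the tool goes at most 41.7 mm and 7.16 degrees, less where a joint would pass 70% of its speed; a pose out of reach is approached as far as the arm can. A call with a gripper value outside its range is refused whole. The fingers move at their own pace and stop on an object; "squeeze" is the grip in N (left out, the last holds). Time passes only in rows, so rows that repeat a pose let the fingers close. It gives the time, the measured TCP pose, the force, the opening and the grip force at its end, in the units of the state.
- env.state(): the state, without advancing time (a new reading comes with each control period).
- env.grab_frame(name): name is "side" or "top"; returns a dict with "img" (420x560x3 uint8, blue, green, red), "z_map" (420x560 float32, mm along the optical axis (not along the pixel's ray), 0 where there is no reading), "fov_y" (degrees; the focal length in pixels is half the picture's height over the tangent of half this angle, whatever the lens; pixels are square), "cx", "cy" (the principal point, pixels), "R" (3x3) and "t" (3): a world point X has camera coordinates R X + t. Camera axes: x right, y down, z forward; pixel columns grow to the right and rows downward; lengths in mm; the calibration is good to about 2 mm. A picture is of the moment at which its call begins.
- env.job_done(): hands the job in; it is judged then, once.
The state is a dict: "time_s": time; "qpos": joint angles; "qvel": joint speeds; "effort": joint torques, N m; "ee_pos": TCP position; "ee_rot": TCP orientation; "force": force on the tool from outside, world axes, zero at the start; "torque": the same for the moment, N m; "gripper_width": finger opening in mm; "gripper_force": force on a finger pad.
Only numpy, scipy, OpenCV 4.12 (cv2) and the standard library are available. Lean on these libraries where they do the work, as an engineer would, in place of code of your own. Each camera call takes 0.05 s, during which the arm holds its last target. There are 200 camera calls.

## Working session

There is one attempt and no reset: what is moved stays moved. The work goes in short steps, Python scripts to look and compute and a tool call to move; the robot and the scene stay as the last step left them, time stands still between calls to the robot, and variables do not carry over. Pictures are saved under pics/ and viewed, at most 10 in all, crops included, and the job is handed in when it is done.

Besides the shell and the picture viewer there is one more tool, called after ">>>" as name(argument=value, ...), one argument or row to a line, values as JSON. arm_command: Moves the arm, as the interface text tells. Its arguments: {"type":"object","properties":{"rows":{"type":"array"},"squeeze":{"type":"number"}},"required":["rows"]}

```bash
mkdir -p pics; cat > h.py <<'E'
import numpy as np, cv2
from workcell import env
def cloud(f):
    H,W=f["z_map"].shape; fl=H/2/np.tan(np.radians(f["fov_y"]/2))
    v,u=np.mgrid[:H,:W]; z=f["z_map"]
    C=np.stack([(u-f["cx"])/fl*z,(v-f["cy"])/fl*z,z],-1)
    P=(C-f["t"])@np.array(f["R"]); P[z<=0]=np.nan
    return P
E
python3 - <<'E'
from h import *
for n in("side","top"):
    f=env.grab_frame(n); cv2.imwrite(f"pics/{n}0.png",f["img"]); np.savez(f"{n}0.npz",**f)
    R=np.array(f["R"]);print(n,(-R.T@f["t"]).round(),R[2].round(2),f["fov_y"],(f["z_map"]>0).mean())
print(env.state())
E
```

```text
side [ 433. -561.  957.] [ 0.13  0.61 -0.78] 52.901143272238876 0.9959736394557823
top [ 339.   98. 1094.] [ 0.24  0.01 -0.97] 57.82572275056884 0.9960671768707483
{'time_s': 0.1, 'qpos': array([ 7.04733262e+01,  1.83483242e+01,  8.96981946e+01, -1.44323428e-03,
        7.20460987e+01, -1.14596490e+00]), 'qvel': array([-0.02596926, -0.03136563, -0.20728382, -0.01359792,  0.13290138,
       -0.01548473]), 'effort': array([-7.92613173e-04, -4.13340425e+01, -2.32510775e+01,  7.28317047e-02,
        4.22794861e-02, -6.40171947e-05]), 'ee_pos': array([181.17009731, 545.234398  , 213.20917996]), 'ee_rot': array([-1.79907374e+02, -4.80344437e-04,  1.61619737e+02]), 'force': array([ 1.03801678, -0.16461335,  0.72082557]), 'torque': array([-0.01690087,  0.04720633, -0.02384332]), 'gripper_force': 0.0, 'gripper_width': 91.49109032516408}
```

View pics/side0.png

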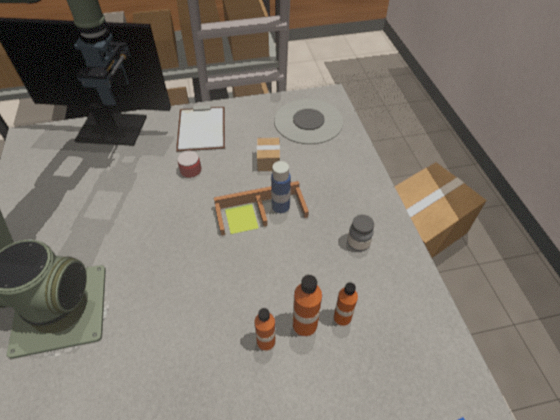

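View pics/top0.png

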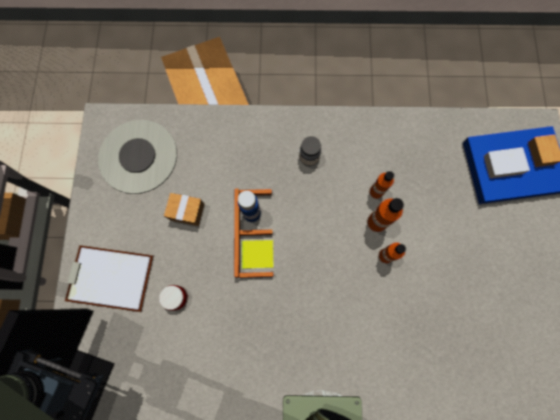

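Three orange bottles appear in side at (265,330), (307,305) and (345,305), and in top at (393,253), (384,216) and (382,184). The middle one is clearly the tallest and widest, so I'll measure it and confirm in a crop. The lime card is at side (242,218), top (257,253).

```bash
python3 - <<'E'
from h import *
big=[]
for n in("side","top"):
    f=dict(np.load(n+"0.npz")); P=cloud(f); hsv=cv2.cvtColor(f["img"],cv2.COLOR_BGR2HSV)
    h,s,v=cv2.split(hsv)
    masks=dict(orange=(h<14)&(s>170)&(v>60)&(P[...,2]>8)&(P[...,0]>200),lime=(h>25)&(h<40)&(s>150)&(v>100),
      allobj=(P[...,2]>8)&(P[...,2]<250)&(P[...,0]>150)&(P[...,1]<450))
    for k,m in masks.items():
        c,l,st,ce=cv2.connectedComponentsWithStats(m.astype(np.uint8))
        for i in range(1,c):
            if st[i,4]<60: continue
            Q=P[l==i]; Q=Q[np.isfinite(Q[:,0])]
            lo=np.percentile(Q,1,0).round();hi=np.percentile(Q,99,0).round()
            print(n,k,ce[i].round(),st[i,4],lo,hi,Q.mean(0).round(1))
            if k=="lime":
                b=cv2.minAreaRect(Q[:,:2].astype(np.float32));print("  rect",b, cv2.boxPoints(b).round().tolist())
f=np.load("side0.npz");cv2.imwrite("pics/crop.png",cv2.resize(f["img"][255:365,230:380],None,fx=5,fy=5,interpolation=cv2.INTER_CUBIC))
E
```

```text
side orange [311. 303.] 330 [ 550. -194.  108.] [ 596. -166.  178.] [ 574.8 -185.5  152.7]
side orange [347. 301.] 256 [ 645. -188.   79.] [ 681. -159.  132.] [ 660.2 -179.1  111.6]
side orange [342. 319.] 101 [ 645. -188.    9.] [ 675. -169.   43.] [ 657.1 -182.4   26.8]
side orange [268. 325.] 73 [ 463. -206.   97.] [ 493. -183.  128.] [ 481.3 -198.8  117.1]
side orange [306. 328.] 158 [ 545. -195.   10.] [ 593. -174.   63.] [ 568.4 -189.6   37.2]
side allobj [266. 184.] 2728 [409. 139.   9.] [657. 433. 168.] [560.4 246.4  60.2]
side allobj [189. 163.] 485 [317. 371.   9.] [380. 433.  59.] [348.6 392.9  43.5]
side allobj [361. 232.] 771 [742.   2.  10.] [800.  58.  93.] [766.9  21.9  65.7]
side allobj [306. 305.] 1409 [ 543. -194.   11.] [ 599. -149.  212.] [ 567.6 -180.   131.9]
side allobj [346. 303.] 723 [ 644. -188.    9.] [ 684. -153.  155.] [ 659.6 -176.5   94.4]
side allobj [265. 328.] 709 [ 453. -207.   11.] [ 494. -174.  155.] [ 473.1 -196.7   98.3]
top orange [383. 183.] 179 [ 646. -180.   80.] [ 682. -145.  147.] [ 658.5 -157.7  115.3]
top orange [262. 192.] 63 [649. 150
[... 632 characters left out ...]
513.0, 229.0]]
top allobj [515. 164.] 5979 [ 639. -687.   11.] [ 857. -441.   78.] [ 743.4 -559.2   48. ]
top allobj [310. 151.] 538 [744.   4.  10.] [801.  64.  95.] [765.5  35.   72.9]
top allobj [382. 184.] 423 [ 646. -183.   10.] [ 684. -145.  157.] [ 658.8 -159.1   99.1]
top allobj [248. 224.] 1472 [410. 141.   9.] [661. 248. 170.] [547.8 205.7  69. ]
top allobj [184. 209.] 976 [556. 344.  10.] [634. 441.  66.] [592.6 388.7  56.2]
top allobj [386. 214.] 814 [ 545. -187.   13.] [ 600. -135.  214.] [ 564.9 -153.5  140.3]
top allobj [392. 252.] 403 [ 455. -200.   11.] [ 495. -163.  157.] [ 472.  -176.   103.3]
top allobj [174. 297.] 578 [319. 373.  12.] [382. 434.  61.] [349.8 400.1  51.5]
```

View pics/crop.png

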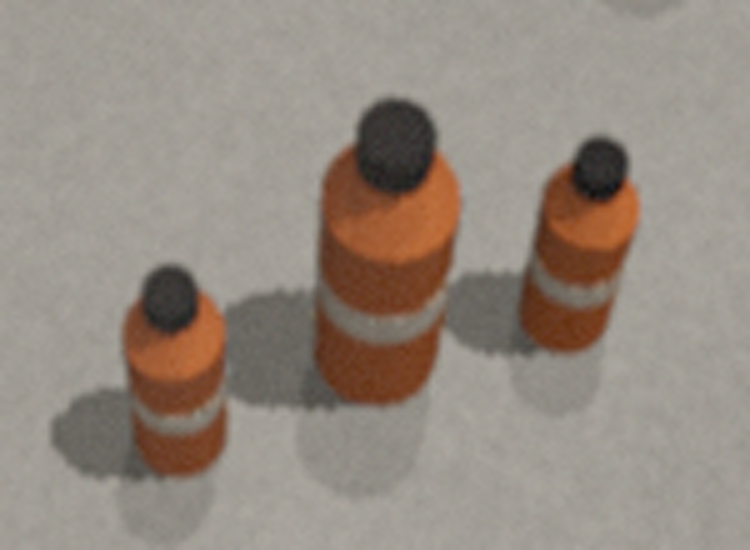

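The crop confirms it: the middle bottle at side (307,305) is clearly the largest. It measures about 212 mm tall against 155 mm for the others, so it's the target. The tool stays vertical, so before moving I need to know whether the gripper body overhangs the fingers.

```bash
python3 - <<'E'
from h import *
s=env.state();p=s["ee_pos"];from scipy.spatial.transform import Rotation as Ro
R=Ro.from_euler("xyz",s["ee_rot"],degrees=True).as_matrix();print(R.round(3))
for n in("side","top"):
    f=np.load(n+"0.npz");P=cloud(f);T=(P-p)@R
    for a in range(-260,10,20):
        m=(T[...,2]>a)&(T[...,2]<=a+20)&(abs(T[...,0])<150)&(abs(T[...,1])<150)
        if m.sum()>3:print(n,a,m.sum(),"x",np.percentile(T[m][:,0],[1,99]).round(),"y",np.percentile(T[m][:,1],[1,99]).round())
    # rack: back board & dividers
    m=(P[...,2]>37)&(P[...,2]<50)&(P[...,0]>400)&(P[...,0]<670)&(P[...,1]>205)&(P[...,1]<260);Q=P[m]
    print(n,"board",np.polyfit(Q[:,0],Q[:,1],1),Q.min(0).round(),Q.max(0).round(),len(Q))
    m=(P[...,2]>23)&(P[...,2]<36)&(P[...,0]>400)&(P[...,0]<670)&(P[...,1]>130)&(P[...,1]<215)
    for a,b in((400,435),(515,560),(630,670)):
        Q=P[m&(P[...,0]>a)&(P[...,0]<b)];print("div",len(Q),Q.min(0).round(),Q.max(0).round(),np.median(Q,0).round(1))
f=np.load("side0.npz")["img"];g=cv2.resize(f[0:130,50:190],None,fx=4,fy=4,interpolation=cv2.INTER_CUBIC)
cv2.imwrite("pics/grip.png",cv2.convertScaleAbs(g,alpha=2.2,beta=20))
E
```

```text
[[-0.949  0.315 -0.001]
 [ 0.315  0.949 -0.002]
 [ 0.    -0.002 -1.   ]]
side -260 247 x [-34.  27.] y [-37.   9.]
side -240 265 x [-36.  27.] y [-38.  12.]
side -220 214 x [-35.  28.] y [-38.  13.]
side -200 300 x [-37.  35.] y [-51.  25.]
side -180 720 x [-110.  147.] y [-53.  97.]
side -160 626 x [-111.  148.] y [-53.  93.]
side -140 934 x [-110.  146.] y [-89.  90.]
side -120 653 x [-110.  148.] y [-91.  91.]
side -100 605 x [-111.  146.] y [-83.  90.]
side -80 356 x [-111.  148.] y [-79.  94.]
side -60 465 x [-111.  147.] y [-61.  92.]
side -40 419 x [-110.  147.] y [-58.  92.]
side -20 357 x [-110.   46.] y [-56.  93.]
side 0 229 x [-111.   47.] y [56. 95.]
side board [4.27309605e-02 2.16540904e+02] [405. 206.  37.] [657. 252.  50.] 325
div 104 [407. 134.  24.] [422. 214.  35.] [414.1 169.7  30.5]
div 102 [526. 140.  24.] [540. 215.  35.] [533.7 174.2  30.4]
div 94 [647. 144.  24.] [661. 214.  34.] [652.9 177.4  30.4]
top -260 94 x [-37. -26.] y [-24.  10.]
top -240 266 x [-38. -15.] y [-33.  19.]
top -220 198 x [-38.  -7.] y [-35.  16.]
top -200 608 x [-39.  10.] y [-49.  19.]
top -180 898 x [-113.   15.] y [-50.  97.]
top -160 574 x [-113.   18.] y [-50.  95.]
top -140 1795 x [-113.   29.] y [-88.  83.]
top -120 742 x [-113.   28.] y [-89.  88.]
top -100 635 x [-113.   26.] y [-81.  94.]
top -80 265 x [-114.   -2.] y [-79.  98.]
top -60 264 x [-114.   -6.] y [46. 96.]
top -40 294 x [-114.   -0.] y [46. 96.]
top -20 318 x [-114.    7.] y [-54.  94.]
top 0 236 x [-113.   -7.] y [75. 94.]
top board [4.01159164e-02 2.18646443e+02] [409. 207.  38.] [660. 251.  50.] 342
div 134 [410. 136.  24.] [422. 214.  36.] [416.3 174.7  31.1]
div 113 [529. 141.  23.] [544. 215.  35.] [536.4 175.1  31.4]
div 100 [649. 147.  23.] [663. 214.  36.] [655.5 176.1  31.9]
```

View pics/grip.png

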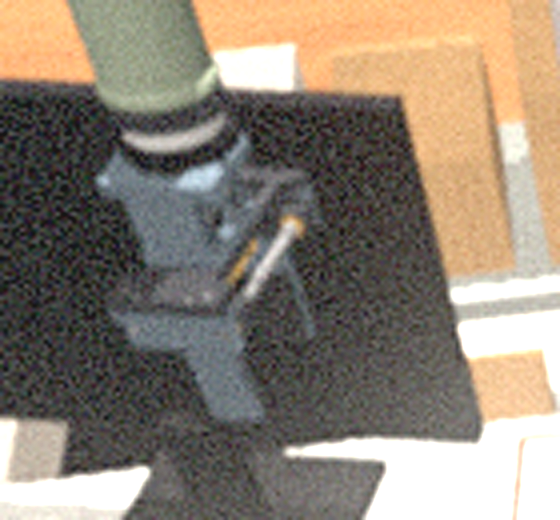

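The enlarged gripper picture shows a wide bar along y with the finger carriers hanging below it, finger at about (225,370). I'll measure its x half-depth at each height.

```bash
python3 - <<'E'
from h import *
s=env.state();p=s["ee_pos"];from scipy.spatial.transform import Rotation as Ro
R=Ro.from_euler("xyz",s["ee_rot"],degrees=True).as_matrix()
A=[]
for n in("side","top"):
    f=np.load(n+"0.npz");P=cloud(f);T=(P-p)@R;T=T[np.isfinite(T[...,0])];A.append(T)
T=np.concatenate(A);T=T[(abs(T[:,0])<75)&(abs(T[:,1])<110)]
for a in range(-240,10,10):
    m=T[(T[:,2]>a)&(T[:,2]<=a+10)]
    out=[]
    for y0 in(-100,-75,-60,-45,-25,0,25,45,60,75):
        q=m[(m[:,1]>=y0)&(m[:,1]<y0+25),0]
        out.append(f"{y0}:"+(f"{np.percentile(q,3):.0f}..{np.percentile(q,97):.0f}({len(q)})" if len(q)>4 else "-"))
    print(a,*out)
E
```

```text
-240 -100:- -75:- -60:-5..3(8) -45:-28..23(121) -25:-36..-23(113) 0:-36..-31(29) 25:- 45:- 60:- 75:-
-230 -100:- -75:- -60:-14..13(24) -45:-30..24(166) -25:-38..-22(124) 0:-38..-31(46) 25:- 45:- 60:- 75:-
-220 -100:- -75:- -60:-11..9(21) -45:-31..22(170) -25:-38..-23(113) 0:-38..-31(31) 25:- 45:- 60:- 75:-
-210 -100:- -75:- -60:-8..6(12) -45:-28..20(92) -25:-37..-22(47) 0:-38..-32(10) 25:- 45:- 60:- 75:-
-200 -100:- -75:- -60:-12..3(6) -45:-28..17(155) -25:-36..-5(124) 0:-39..-29(34) 25:- 45:- 60:- 75:-
-190 -100:- -75:-31..23(6) -60:-38..20(227) -45:-37..24(402) -25:-39..32(151) 0:-39..-27(60) 25:- 45:- 60:- 75:-
-180 -100:- -75:-30..34(32) -60:-39..32(352) -45:-39..35(210) -25:-40..37(70) 0:-39..-34(32) 25:- 45:- 60:-73..-36(19) 75:-73..-45(27)
-170 -100:- -75:-22..21(34) -60:-31..22(152) -45:-35..14(37) -25:-27..19(8) 0:- 25:- 45:- 60:-74..-2(242) 75:-74..2(321)
-160 -100:- -75:-18..19(34) -60:-23..20(147) -45:-24..-19(19) -25:-23..-20(5) 0:-22..-20(8) 25:- 45:- 60:-73..-5(207) 75:-73..-6(187)
-150 -100:- -75:-21..21(36) -60:-23..20(150) -45:-24..-17(21) -25:-24..-15(19) 0:-23..-1
[... 1330 characters left out ...]
75:-74..-13(126)
-50 -100:- -75:-17..16(40) -60:-17..16(40) -45:- -25:- 0:- 25:-16..8(37) 45:-19..8(35) 60:-72..-11(127) 75:-72..-12(110)
-40 -100:- -75:-17..16(36) -60:-17..16(37) -45:- -25:- 0:- 25:-18..13(47) 45:-19..13(46) 60:-73..-7(136) 75:-73..-9(127)
-30 -100:- -75:-16..18(36) -60:-18..18(39) -45:- -25:- 0:- 25:-18..16(51) 45:-19..18(45) 60:-72..42(149) 75:-72..41(139)
-20 -100:- -75:-18..17(37) -60:-19..17(41) -45:- -25:- 0:- 25:-18..16(49) 45:-19..16(52) 60:-72..-7(144) 75:-73..-8(133)
-10 -100:- -75:-17..17(30) -60:-18..17(34) -45:- -25:- 0:- 25:-18..16(48) 45:-19..16(48) 60:-72..-7(153) 75:-73..-7(140)
0 -100:- -75:- -60:- -45:- -25:- 0:- 25:- 45:- 60:-72..-5(132) 75:-72..-8(122)
```

Fingers reach only 16 mm out in x and the gripper body reaches 38 mm. It starts about 80 mm above the tips, so with the tool dead vertical the body would hit the bottle's upper part before the fingers do. First I'll lift clear and see what a command at the edge of reach does to the tilt.

>>> arm_command(
  rows=[
    {"delta_pos": [0, 0, -40], "roll": 0, "jaw": 0},
    {"delta_pos": [0, 0, -80], "roll": 0, "jaw": 0},
    {"delta_pos": [0, 0, -120], "roll": 0, "jaw": 0},
    {"delta_pos": [0, 0, -160], "roll": 0, "jaw": 0},
    {"delta_pos": [0, 0, -200], "roll": 0, "jaw": 0},
    {"delta_pos": [0, 0, -240], "roll": 0, "jaw": 0},
    {"delta_pos": [0, 0, -280], "roll": 0, "jaw": 0},
    {"delta_pos": [0, 0, -320], "roll": 0, "jaw": 0},
    {"delta_pos": [0, 0, -360], "roll": 0, "jaw": 0},
    {"delta_pos": [0, 0, -400], "roll": 0, "jaw": 0},
    {"delta_pos": [0, 0, -440], "roll": 0, "jaw": 0},
    {"delta_pos": [0, 0, -480], "roll": 0, "jaw": 0},
    {"delta_pos": [0, 0, -480], "roll": 0, "jaw": 0},
  ],
)

```text
time_s: 1.18
ee_pos: [172.7, 519.6, 646.2]
ee_rot: [178.9, -0.0, 161.6]
force: [-0.2, -1.6, 0.1]
gripper_width: 7.0
gripper_force: 0.0
```

>>> arm_command(
  rows=[
    {"delta_pos": [0, 0, -40], "roll": 0, "jaw": 0},
    {"delta_pos": [0, 0, -80], "roll": 0, "jaw": 0},
    {"delta_pos": [0, 0, -120], "roll": 0, "jaw": 0},
    {"delta_pos": [0, 0, -160], "roll": 0, "jaw": 0},
    {"delta_pos": [0, 0, -160], "roll": 0, "jaw": 0},
  ],
)

```text
time_s: 1.6
ee_pos: [155.7, 468.6, 682.9]
ee_rot: [177.6, 0.0, 161.6]
force: [0.3, -0.4, -0.0]
gripper_width: 0.6
gripper_force: 0.0
```

```bash
python3 - <<'E'
from h import *
s=env.state();print(s["qpos"].round(1),s["ee_pos"].round(1),s["ee_rot"].round(2),s["gripper_width"],s["time_s"])
E
```

```text
[ 7.030e+01  2.210e+01  1.230e+01  1.000e-01  1.432e+02 -1.300e+00] [155.7 468.6 682.9] [177.59   0.   161.62] 0.5922947546926801 1.6
```

>>> arm_command(
  rows=[
    {"delta_pos": [0, 0, 40], "roll": 0, "jaw": 0},
    {"delta_pos": [0, 0, 80], "roll": 0, "jaw": 0},
    {"delta_pos": [0, 0, 120], "roll": 0, "jaw": 0},
    {"delta_pos": [0, 0, 120], "roll": 0, "jaw": 0},
  ],
)

```text
time_s: 1.93
ee_pos: [157.5, 474.1, 560.0]
ee_rot: [177.7, 0.0, 161.6]
force: [0.7, 0.7, 0.5]
gripper_width: 0.4
gripper_force: 0.0
```

The achieved pose, including its small tilt, becomes the new reference, so repeated edge-of-reach moves build up tilt. I'll measure the closed gripper's profile to decide which face should lead.

```bash
python3 - <<'E'
from h import *
s=env.state();p=s["ee_pos"];from scipy.spatial.transform import Rotation as Ro
R=Ro.from_euler("xyz",s["ee_rot"],degrees=True).as_matrix();print(R.round(3))
A=[]
for n in("side","top"):
    f=env.grab_frame(n);P=cloud(f);T=(P-p)@R;T=T[np.isfinite(T[...,0])];A.append(T)
T=np.concatenate(A);T=T[(abs(T[:,0])<75)&(abs(T[:,1])<110)]
for a in range(-200,10,10):
    m=T[(T[:,2]>a)&(T[:,2]<=a+10)]
    if len(m)>5: print(a,len(m),"x",np.percentile(m[:,0],[1,99]).round(),"y",np.percentile(m[:,1],[1,99]).round())
E
```

```text
[[-0.949  0.315  0.013]
 [ 0.315  0.948  0.039]
 [-0.     0.041 -0.999]]
```

>>> arm_command(
  rows=[
    {"delta_pos": [40, -9, 0], "roll": 0, "jaw": 0},
    {"delta_pos": [80, -18, 0], "roll": 0, "jaw": 0},
    {"delta_pos": [120, -27, 0], "roll": 0, "jaw": 0},
    {"delta_pos": [160, -36, 0], "roll": 0, "jaw": 0},
    {"delta_pos": [190, -44, 0], "roll": 0, "jaw": 0},
    {"delta_pos": [214, -48, 0], "roll": 0, "jaw": 0},
    {"delta_pos": [214, -48, 0], "roll": 0, "jaw": 0},
  ],
)

```text
time_s: 2.62
ee_pos: [-64.6, 498.5, 563.0]
ee_rot: [177.4, -0.3, 162.0]
force: [-0.5, 0.6, 0.4]
gripper_width: 0.4
gripper_force: 0.0
```

>>> arm_command(
  rows=[
    {"delta_pos": [-300, 1200, -1200], "roll": 0, "jaw": 0},
    {"delta_pos": [-300, 1200, -1200], "roll": 0, "jaw": 0},
    {"delta_pos": [-300, 1200, -1200], "roll": 0, "jaw": 0},
    {"delta_pos": [-300, 1200, -1200], "roll": 0, "jaw": 0},
    {"delta_pos": [-300, 1200, -1200], "roll": 0, "jaw": 0},
    {"delta_pos": [-300, 1200, -1200], "roll": 0, "jaw": 0},
    {"delta_pos": [-300, 1200, -1200], "roll": 0, "jaw": 0},
    {"delta_pos": [-300, 1200, -1200], "roll": 0, "jaw": 0},
    {"delta_pos": [-300, 1200, -1200], "roll": 0, "jaw": 0},
    {"delta_pos": [-300, 1200, -1200], "roll": 0, "jaw": 0},
  ],
)

```text
time_s: 3.45
ee_pos: [72.8, 581.7, 630.2]
ee_rot: [176.5, -0.2, 161.6]
force: [-0.1, 0.9, 0.1]
gripper_width: 0.3
gripper_force: 0.0
```

```bash
cat > st.py <<'E'
from h import *
from scipy.spatial.transform import Rotation as Ro
s=env.state();R=Ro.from_euler("xyz",s["ee_rot"],degrees=True).as_matrix()
print(s["qpos"].round(1),s["ee_pos"].round(1),s["ee_rot"].round(2),round(s["gripper_width"],1),s["time_s"]);print(R.round(3))
E
python3 st.py
```

```text
[ 82.   27.9  12.3  -0.6 136.3   9.9] [ 72.8 581.7 630.2] [176.5   -0.24 161.61] 0.3 3.45
[[-0.949  0.315  0.015]
 [ 0.316  0.947  0.059]
 [ 0.004  0.061 -0.998]]
```

>>> arm_command(
  rows=[
    {"delta_pos": [40, -13, 0], "roll": 0, "jaw": 0},
    {"delta_pos": [80, -26, 0], "roll": 0, "jaw": 0},
    {"delta_pos": [120, -40, 0], "roll": 0, "jaw": 0},
    {"delta_pos": [135, -45, 0], "roll": 0, "jaw": 0},
    {"delta_pos": [135, -45, 0], "roll": 0, "jaw": 0},
  ],
)

```text
time_s: 3.87
ee_pos: [-74.0, 581.9, 630.3]
ee_rot: [176.1, -0.5, 162.0]
force: [-0.1, 0.1, -0.4]
gripper_width: 0.4
gripper_force: 0.0
```

>>> arm_command(
  rows=[
    {"delta_pos": [86, 182, -200], "roll": 0, "jaw": 0},
    {"delta_pos": [86, 182, -200], "roll": 0, "jaw": 0},
  ],
)

```text
time_s: 4.03
ee_pos: [-65.2, 518.8, 661.5]
ee_rot: [178.5, 0.6, 161.6]
force: [-0.5, -0.4, -0.4]
gripper_width: 0.4
gripper_force: 0.0
```

>>> arm_command(
  rows=[
    {"delta_pos": [86, 182, -200], "roll": 0, "jaw": 0},
    {"delta_pos": [86, 182, -200], "roll": 0, "jaw": 0},
  ],
)

```text
time_s: 4.2
ee_pos: [-68.3, 546.2, 657.2]
ee_rot: [175.5, -0.7, 161.6]
force: [0.4, -0.1, 0.1]
gripper_width: 0.6
gripper_force: 0.0
```

>>> arm_command(
  rows=[
    {"delta_pos": [86, 182, -200], "roll": 0, "jaw": 0},
    {"delta_pos": [86, 182, -200], "roll": 0, "jaw": 0},
  ],
)

```text
time_s: 4.37
ee_pos: [-70.8, 561.5, 651.5]
ee_rot: [174.7, -1.1, 161.7]
force: [0.3, 0.1, 0.7]
gripper_width: 0.6
gripper_force: 0.0
```

>>> arm_command(
  rows=[
    {"delta_pos": [86, 182, -200], "roll": 0, "jaw": 0},
    {"delta_pos": [86, 182, -200], "roll": 0, "jaw": 0},
    {"delta_pos": [86, 182, -200], "roll": 0, "jaw": 0},
    {"delta_pos": [86, 182, -200], "roll": 0, "jaw": 0},
  ],
)

```text
time_s: 4.7
ee_pos: [-74.1, 578.0, 646.3]
ee_rot: [173.5, -1.7, 161.8]
force: [-0.3, -0.1, -0.6]
gripper_width: 0.3
gripper_force: 0.0
```

>>> arm_command(
  rows=[
    {"delta_pos": [86, 182, 0], "roll": 0, "jaw": 0},
    {"delta_pos": [86, 182, 0], "roll": 0, "jaw": 0},
    {"delta_pos": [86, 182, 0], "roll": 0, "jaw": 0},
  ],
)

```text
time_s: 4.95
ee_pos: [-82.2, 648.5, 602.6]
ee_rot: [172.3, -2.2, 161.8]
force: [-0.2, -0.1, 0.2]
gripper_width: 0.3
gripper_force: 0.0
```

```bash
python3 st.py
```

```text
[ 96.9  30.9  12.3  -1.6 128.9  24.1] [-82.2 648.5 602.6] [172.3   -2.2  161.83] 0.3 4.95
[[-0.949  0.314  0.006]
 [ 0.312  0.94   0.139]
 [ 0.038  0.134 -0.99 ]]
```

>>> arm_command(
  rows=[
    {"delta_pos": [86, 182, -200], "roll": 0, "jaw": 0},
    {"delta_pos": [86, 182, -200], "roll": 0, "jaw": 0},
    {"delta_pos": [86, 182, -200], "roll": 0, "jaw": 0},
  ],
)

```text
time_s: 5.2
ee_pos: [-83.2, 650.7, 609.0]
ee_rot: [170.9, -2.8, 161.9]
force: [0.2, 0.6, 0.7]
gripper_width: 0.5
gripper_force: 0.0
```

>>> arm_command(
  rows=[
    {"delta_pos": [86, 182, -150], "roll": 0, "jaw": 0},
    {"delta_pos": [86, 182, -150], "roll": 0, "jaw": 0},
    {"delta_pos": [86, 182, -150], "roll": 0, "jaw": 0},
  ],
)

```text
time_s: 5.45
ee_pos: [-85.4, 665.8, 606.5]
ee_rot: [169.4, -3.5, 162.0]
force: [0.1, -0.6, 0.5]
gripper_width: 0.3
gripper_force: 0.0
```

>>> arm_command(
  rows=[
    {"delta_pos": [86, 182, -150], "roll": 0, "jaw": 0},
    {"delta_pos": [86, 182, -150], "roll": 0, "jaw": 0},
    {"delta_pos": [86, 182, -150], "roll": 0, "jaw": 0},
  ],
)

```text
time_s: 5.7
ee_pos: [-87.5, 678.6, 605.1]
ee_rot: [168.0, -4.2, 162.2]
force: [0.3, -0.7, 0.2]
gripper_width: 0.5
gripper_force: 0.0
```

>>> arm_command(
  rows=[
    {"delta_pos": [86, 182, -150], "roll": 0, "jaw": 0},
    {"delta_pos": [86, 182, -150], "roll": 0, "jaw": 0},
    {"delta_pos": [86, 182, -150], "roll": 0, "jaw": 0},
  ],
)

```text
time_s: 5.95
ee_pos: [-89.2, 688.4, 607.0]
ee_rot: [166.5, -4.8, 162.3]
force: [0.1, -0.4, 0.6]
gripper_width: 0.7
gripper_force: 0.0
```

>>> arm_command(
  rows=[
    {"delta_pos": [86, 182, -150], "roll": 0, "jaw": 0},
    {"delta_pos": [86, 182, -150], "roll": 0, "jaw": 0},
    {"delta_pos": [86, 182, -150], "roll": 0, "jaw": 0},
  ],
)

```text
time_s: 6.2
ee_pos: [-90.6, 695.9, 611.1]
ee_rot: [164.9, -5.5, 162.5]
force: [-0.3, -0.3, -1.1]
gripper_width: 0.1
gripper_force: 0.0
```

>>> arm_command(
  rows=[
    {"delta_pos": [86, 182, -150], "roll": 0, "jaw": 0},
    {"delta_pos": [86, 182, -150], "roll": 0, "jaw": 0},
    {"delta_pos": [86, 182, -150], "roll": 0, "jaw": 0},
  ],
)

```text
time_s: 6.45
ee_pos: [-91.8, 701.5, 617.2]
ee_rot: [163.3, -6.3, 162.7]
force: [0.0, -0.1, -0.4]
gripper_width: 0.8
gripper_force: 0.0
```

>>> arm_command(
  rows=[
    {"delta_pos": [86, 182, -150], "roll": 0, "jaw": 0},
    {"delta_pos": [86, 182, -150], "roll": 0, "jaw": 0},
    {"delta_pos": [86, 182, -150], "roll": 0, "jaw": 0},
  ],
)

```text
time_s: 6.7
ee_pos: [-92.8, 705.2, 625.0]
ee_rot: [161.7, -7.0, 162.9]
force: [-0.3, -0.9, -0.1]
gripper_width: 0.7
gripper_force: 0.0
```

```bash
python3 st.py
```

```text
[ 97.2  30.3  12.3  -1.6 117.9  24.4] [-92.8 705.2 625. ] [161.69  -6.96 162.92] 0.7 6.7
[[-0.949  0.315 -0.018]
 [ 0.291  0.896  0.334]
 [ 0.121  0.312 -0.942]]
```

>>> arm_command(
  rows=[
    {"delta_pos": [86, 182, -120], "roll": 0, "jaw": 0},
    {"delta_pos": [86, 182, -120], "roll": 0, "jaw": 0},
    {"delta_pos": [86, 182, -120], "roll": 0, "jaw": 0},
  ],
)

```text
time_s: 6.95
ee_pos: [-94.5, 715.8, 627.5]
ee_rot: [160.1, -7.7, 163.2]
force: [-0.1, -0.5, 0.1]
gripper_width: 0.4
gripper_force: 0.0
```

>>> arm_command(
  rows=[
    {"delta_pos": [86, 182, -120], "roll": 0, "jaw": 0},
    {"delta_pos": [86, 182, -120], "roll": 0, "jaw": 0},
    {"delta_pos": [86, 182, -120], "roll": 0, "jaw": 0},
  ],
)

```text
time_s: 7.2
ee_pos: [-95.8, 723.6, 633.1]
ee_rot: [158.4, -8.4, 163.4]
force: [0.4, 0.6, -1.0]
gripper_width: 0.5
gripper_force: 0.0
```

>>> arm_command(
  rows=[
    {"delta_pos": [86, 182, -120], "roll": 0, "jaw": 0},
    {"delta_pos": [86, 182, -120], "roll": 0, "jaw": 0},
    {"delta_pos": [86, 182, -120], "roll": 0, "jaw": 0},
  ],
)

```text
time_s: 7.45
ee_pos: [-96.9, 729.0, 641.0]
ee_rot: [156.6, -9.1, 163.8]
force: [0.7, -0.5, 1.1]
gripper_width: 0.6
gripper_force: 0.0
```

>>> arm_command(
  rows=[
    {"delta_pos": [86, 182, -120], "roll": 0, "jaw": 0},
    {"delta_pos": [86, 182, -120], "roll": 0, "jaw": 0},
    {"delta_pos": [86, 182, -120], "roll": 0, "jaw": 0},
  ],
)

```text
time_s: 7.7
ee_pos: [-97.8, 732.5, 650.5]
ee_rot: [154.9, -9.9, 164.1]
force: [0.9, 0.2, -0.8]
gripper_width: 0.6
gripper_force: 0.0
```

>>> arm_command(
  rows=[
    {"delta_pos": [86, 182, -120], "roll": 0, "jaw": 0},
    {"delta_pos": [86, 182, -120], "roll": 0, "jaw": 0},
    {"delta_pos": [86, 182, -120], "roll": 0, "jaw": 0},
  ],
)

```text
time_s: 7.95
ee_pos: [-98.5, 734.1, 661.6]
ee_rot: [153.1, -10.6, 164.5]
force: [-0.6, -0.3, -0.3]
gripper_width: 0.6
gripper_force: 0.0
```

>>> arm_command(
  rows=[
    {"delta_pos": [86, 182, -100], "roll": 0, "jaw": 0},
    {"delta_pos": [86, 182, -100], "roll": 0, "jaw": 0},
    {"delta_pos": [86, 182, -100], "roll": 0, "jaw": 0},
  ],
)

```text
time_s: 8.2
ee_pos: [-99.6, 740.3, 669.5]
ee_rot: [151.3, -11.3, 164.8]
force: [0.4, -0.5, -0.5]
gripper_width: 0.4
gripper_force: 0.0
```

>>> arm_command(
  rows=[
    {"delta_pos": [86, 182, -100], "roll": 0, "jaw": 0},
    {"delta_pos": [86, 182, -100], "roll": 0, "jaw": 0},
    {"delta_pos": [86, 182, -100], "roll": 0, "jaw": 0},
  ],
)

```text
time_s: 8.45
ee_pos: [-100.5, 743.9, 679.7]
ee_rot: [149.4, -12.0, 165.3]
force: [0.4, -0.2, 0.5]
gripper_width: 0.5
gripper_force: 0.0
```

>>> arm_command(
  rows=[
    {"delta_pos": [86, 182, -100], "roll": 0, "jaw": 0},
    {"delta_pos": [86, 182, -100], "roll": 0, "jaw": 0},
    {"delta_pos": [86, 182, -100], "roll": 0, "jaw": 0},
  ],
)

```text
time_s: 8.7
ee_pos: [-101.1, 745.2, 691.9]
ee_rot: [147.5, -12.7, 165.7]
force: [-0.3, -0.5, -0.1]
gripper_width: 0.2
gripper_force: 0.0
```

```bash
python3 st.py
```

```text
[ 97.5  27.6  12.3  -1.6 105.5  24.6] [-101.1  745.2  691.9] [147.55 -12.74 165.71] 0.2 8.7
[[-0.945  0.323 -0.048]
 [ 0.241  0.788  0.566]
 [ 0.221  0.523 -0.823]]
```

Tilt is now 34.6° with the fingertips leaning toward about +y, the push direction. Next I'll work out the shifts to a waypoint and to the place behind the bottle.

```bash
python3 st.py; python3 - <<'E'
from st import *
p=s["ee_pos"]
for w in([450,400,480],):print(w,(R.T@(np.array(w)-p)).round())
R2=R@Ro.from_euler("z",67).as_matrix() if 0 else R@Ro.from_euler("z",67,degrees=True).as_matrix()
print(R2.round(3)); print((R2.T@(np.array([580,-290,300])-[450,400,480])).round())
E
```

```text
[ 97.5  27.6  12.3  -1.6 105.5  24.6] [-101.1  745.2  691.9] [147.55 -12.74 165.71] 0.2 8.7
[[-0.945  0.323 -0.048]
 [ 0.241  0.788  0.566]
 [ 0.221  0.523 -0.823]]
[ 97.5  27.6  12.3  -1.6 105.5  24.6] [-101.1  745.2  691.9] [147.55 -12.74 165.71] 0.2 8.7
[[-0.945  0.323 -0.048]
 [ 0.241  0.788  0.566]
 [ 0.221  0.523 -0.823]]
[450, 400, 480] [-651. -205.  -47.]
[[-0.072  0.996 -0.048]
 [ 0.82   0.086  0.566]
 [ 0.568  0.002 -0.823]]
[-677.   70. -249.]
```

>>> arm_command(
  rows=[
    {"delta_pos": [-36, -11, -3], "roll": 0.75, "jaw": 25},
    {"delta_pos": [-72, -23, -5], "roll": 1.5, "jaw": 25},
    {"delta_pos": [-108, -34, -8], "roll": 2.25, "jaw": 25},
    {"delta_pos": [-145, -46, -10], "roll": 3.0, "jaw": 25},
    {"delta_pos": [-181, -57, -13], "roll": 3.75, "jaw": 25},
    {"delta_pos": [-217, -68, -16], "roll": 4.5, "jaw": 25},
    {"delta_pos": [-253, -80, -18], "roll": 5.25, "jaw": 25},
    {"delta_pos": [-289, -91, -21], "roll": 6.0, "jaw": 25},
    {"delta_pos": [-325, -103, -24], "roll": 6.75, "jaw": 25},
    {"delta_pos": [-362, -114, -26], "roll": 7.5, "jaw": 25},
    {"delta_pos": [-398, -125, -29], "roll": 8.25, "jaw": 25},
    {"delta_pos": [-434, -137, -31], "roll": 9.0, "jaw": 25},
    {"delta_pos": [-470, -148, -34], "roll": 9.75, "jaw": 25},
    {"delta_pos": [-506, -159, -37], "roll": 10.5, "jaw": 25},
    {"delta_pos": [-542, -171, -39], "roll": 11.25, "jaw": 25},
    {"delta_pos": [-579, -182, -42], "roll": 12.0, "jaw": 25},
    {"delta_pos": [-615, -194, -44], "roll": 12.75, "jaw": 25},
    {"delta_pos": [-651, -205, -47], "roll": 13.4, "jaw": 25},
    {"delta_pos": [-651, -205, -47], "roll": 13.4, "jaw": 25},
    {"delta_pos": [-651, -205, -47], "roll": 13.4, "jaw": 25},
  ],
)

```text
time_s: 10.37
ee_pos: [451.8, 399.1, 477.7]
ee_rot: [-179.9, -34.4, 94.7]
force: [0.1, 1.0, 0.0]
gripper_width: 22.8
gripper_force: 0.0
```

```bash
python3 st.py; python3 - <<'E'
from st import *
p=s["ee_pos"]
print((R.T@(np.array([580,-290,300])-p)).round())
E
```

```text
[22.9  9.4 73.  32.6 86.3 19.3] [451.8 399.1 477.7] [-179.91  -34.44   94.74] 22.8 10.3667
[[-0.068  0.997 -0.048]
 [ 0.822  0.083  0.563]
 [ 0.566 -0.001 -0.825]]
[22.9  9.4 73.  32.6 86.3 19.3] [451.8 399.1 477.7] [-179.91  -34.44   94.74] 22.8 10.3667
[[-0.068  0.997 -0.048]
 [ 0.822  0.083  0.563]
 [ 0.566 -0.001 -0.825]]
[-676.   70. -248.]
```

>>> arm_command(
  rows=[
    {"delta_pos": [-37, 4, -14], "roll": 0, "jaw": 33},
    {"delta_pos": [-74, 8, -27], "roll": 0, "jaw": 33},
    {"delta_pos": [-111, 12, -41], "roll": 0, "jaw": 33},
    {"delta_pos": [-148, 15, -54], "roll": 0, "jaw": 33},
    {"delta_pos": [-185, 19, -68], "roll": 0, "jaw": 33},
    {"delta_pos": [-222, 23, -82], "roll": 0, "jaw": 33},
    {"delta_pos": [-260, 27, -95], "roll": 0, "jaw": 33},
    {"delta_pos": [-297, 31, -109], "roll": 0, "jaw": 33},
    {"delta_pos": [-334, 35, -122], "roll": 0, "jaw": 33},
    {"delta_pos": [-371, 38, -136], "roll": 0, "jaw": 33},
    {"delta_pos": [-408, 42, -150], "roll": 0, "jaw": 33},
    {"delta_pos": [-445, 46, -163], "roll": 0, "jaw": 33},
    {"delta_pos": [-482, 50, -177], "roll": 0, "jaw": 33},
    {"delta_pos": [-519, 54, -190], "roll": 0, "jaw": 33},
    {"delta_pos": [-556, 58, -204], "roll": 0, "jaw": 33},
    {"delta_pos": [-593, 62, -218], "roll": 0, "jaw": 33},
    {"delta_pos": [-630, 66, -231], "roll": 0, "jaw": 33},
    {"delta_pos": [-676, 70, -248], "roll": 0, "jaw": 33},
    {"delta_pos": [-676, 70, -248], "roll": 0, "jaw": 33},
    {"delta_pos": [-676, 70, -248], "roll": 0, "jaw": 33},
  ],
)

```text
time_s: 12.03
ee_pos: [581.1, -290.0, 299.2]
ee_rot: [180.0, -34.6, 94.9]
force: [-1.4, -0.3, -0.7]
gripper_width: 30.1
gripper_force: 0.0
```

```bash
python3 - <<'E'
from st import *
p=s["ee_pos"];A=[];B=[]
for n in("side","top"):
    f=env.grab_frame(n);P=cloud(f);cv2.imwrite(f"pics/{n}1.png",f["img"])
    T=(P-p)@R;A.append(T[np.isfinite(T[...,0])])
    # bottles: lateral surface / cap circle
    for nm,a,b,zt in(("big",572,-164,205),("L",474,-181,150),("R",664,-165,150)):
        m=(abs(P[...,0]-a)<38)&(abs(P[...,1]-b)<38)&(P[...,2]>zt)&(P[...,2]<zt+14)
        Q=P[m];print(n,nm,len(Q),((np.percentile(Q,3,0)+np.percentile(Q,97,0))/2).round(1),np.ptp(Q,axis=0).round() if len(Q) else 0)
T=np.concatenate(A);T=T[(abs(T[:,0])<60)&(abs(T[:,1])<120)]
for a in range(-170,10,10):
    m=T[(T[:,2]>a)&(T[:,2]<=a+10)]
    if len(m)>5: print(a,len(m),"x",np.percentile(m[:,0],[1,99]).round(),"y",np.percentile(m[:,1],[1,99]).round())
E
```

```text
[-39.6  36.3  56.   25.8 111.4 -40.1] [ 581.1 -290.   299.2] [179.96 -34.56  94.9 ] 30.1 12.0333
[[-0.07   0.996 -0.048]
 [ 0.821  0.085  0.565]
 [ 0.567  0.001 -0.824]]
side big 3 [ 583.9 -176.   208.5] [2. 1. 6.]Traceback (most recent call last):
  File "<stdin>", line 9, in <module>
    return _quantile_unchecked(
        a, q, axis, out, overwrite_input, method, keepdims, weights)
    return _ureduce(a,
                    func=_quantile_ureduce_func,
    ...<5 lines>...
                    overwrite_input=overwrite_input,
                    method=method)
    r = func(a, **kwargs)
    result = _quantile(arr,
                       quantiles=q,
    ...<2 lines>...
                       out=out,
                       weights=wgt)
    slices_having_nans = np.isnan(arr[-1, ...])
                                  ~~~^^^^^^^^^
IndexError: index -1 is out of bounds for axis 0 with size 0
```

View pics/side1.png

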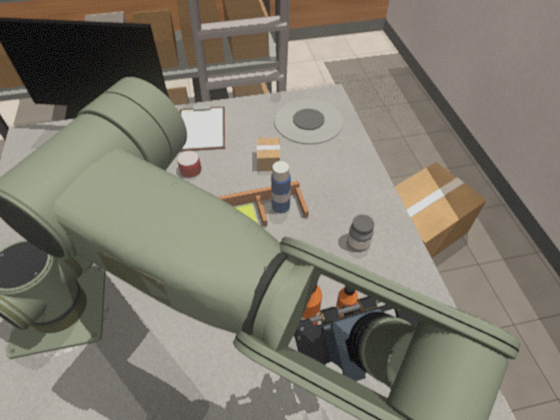

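The side picture shows the arm covering the left small bottle, with the gripper behind the big one and all goods still in place. I'll use the top view and the initial clouds.

```bash
python3 - <<'E'
from st import *
from scipy.optimize import least_squares
p=s["ee_pos"]
for n in("side","top"):
    P=cloud(np.load(n+"0.npz"))
    for nm,a,b,r,z1 in(("big",572,-164,30,150),("L",474,-181,20,105),("R",664,-165,20,105)):
        m=(abs(P[...,0]-a)<38)&(abs(P[...,1]-b)<38)&(P[...,2]>15)&(P[...,2]<z1);Q=P[m]
        o=least_squares(lambda c:np.hypot(Q[:,0]-c[0],Q[:,1]-c[1])-c[2],[a,b,r],loss="soft_l1");print(n,nm,len(Q),o.x.round(1))
A=[]
f=env.grab_frame("top");P=cloud(f);cv2.imwrite("pics/top1.png",f["img"])
T=(P-p)@R;T=T[np.isfinite(T[...,0])]
T=T[(abs(T[:,0])<60)&(abs(T[:,1])<120)]
for a in range(-170,10,10):
    m=T[(T[:,2]>a)&(T[:,2]<=a+10)]
    if len(m)>5: print(a,len(m),"x",np.percentile(m[:,0],[1,99]).round(),"y",np.percentile(m[:,1],[1,99]).round())
E
```

```text
[-39.5  36.1  56.1  25.8 111.4 -40.1] [ 581.  -288.2  300.8] [179.87 -34.56  95.05] 30.4 12.0833
[[-0.073  0.996 -0.048]
 [ 0.82   0.087  0.565]
 [ 0.567  0.002 -0.824]]
side big 676 [ 573.  -163.9   29.8]
side L 304 [ 474.6 -184.9   21.7]
side R 340 [ 665.9 -165.6   21.7]
top big 332 [ 575.  -164.6   29.7]
top L 148 [ 476.7 -185.5   21.7]
top R 178 [ 668.  -166.6   21.8]
-170 137 x [-6. 38.] y [-49.  17.]
-160 262 x [-17.  26.] y [-50.  17.]
-150 264 x [-13.  29.] y [-50.  17.]
-140 259 x [-19.  29.] y [-49.  17.]
-130 937 x [-35.  39.] y [-88.  88.]
-120 575 x [-20.  41.] y [-88.  87.]
-110 368 x [-12.  41.] y [-86.  86.]
-100 515 x [-17.  41.] y [-80.  80.]
-90 237 x [-32.  42.] y [-80.  81.]
-80 58 x [-20.  29.] y [-80.  30.]
-70 89 x [-14.  21.] y [-28.  30.]
-60 109 x [-15.  21.] y [-28.  28.]
-50 93 x [-13.  21.] y [-27.  28.]
-40 88 x [-15.  20.] y [-26.  27.]
-30 77 x [-17.  20.] y [-25.  25.]
-20 74 x [-13.  20.] y [-24.  26.]
-10 54 x [-15.  21.] y [-23.  24.]
```

View pics/top1.png

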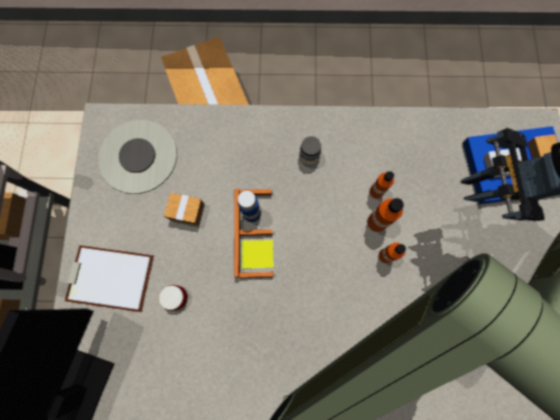

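The top picture shows the gripper at (520,180), clear behind the bottles at (384,216), (382,184) and (393,253). The body's end blocks are fixed at ±80–88 mm, too wide for the 147 mm gap between the small bottles. The narrow side (±38 mm) must go through, so the tool's y face has to lead, with closed fingers and about 50° of tilt. I'll fit the arm's kinematics from the recorded poses to check wrist and forearm clearance.

```bash
cat > kin.py <<'E'
import numpy as np
from scipy.optimize import least_squares
from scipy.spatial.transform import Rotation as Ro
D=np.array([[70.47,18.35,89.70,0,72.05,181.2,545.2,213.2],[70.3,22.1,12.3,.1,143.2,155.7,468.6,682.9],[82,27.9,12.3,-.6,136.3,72.8,581.7,630.2],[96.9,30.9,12.3,-1.6,128.9,-82.2,648.5,602.6],[97.2,30.3,12.3,-1.6,117.9,-92.8,705.2,625],[97.5,27.6,12.3,-1.6,105.5,-101.1,745.2,691.9],[22.9,9.4,73,32.6,86.3,451.8,399.1,477.7],[-39.6,36.3,56,25.8,111.4,581.1,-290,299.2]])
rz=lambda a:Ro.from_euler("z",a,degrees=True).as_matrix(); ry=lambda a:Ro.from_euler("y",a,degrees=True).as_matrix()
def fk(q,k,full=False):
    a0,h,L2,e,L3,d,sg=k
    R1=rz(q[0]);sh=R1@[a0,0,h];R2=R1@ry(q[1]);el=sh+R2@[0,0,L2]
    R3=R2@ry(q[2]);wr=el+R3@[e,0,L3]; R5=R3@rz(sg*q[3])@ry(q[4]);tp=wr+R5@[0,0,d]
    return (sh,el,wr,tp,R5) if full else tp
best=None
for sg in(1,-1):
    o=least_squares(lambda k:np.concatenate([fk(r[:5],[*k,sg])-r[5:] for r in D]),[0,350,400,0,400,250],x_scale=100)
    if best is None or o.cost<best.cost:best=o;K=[*o.x,sg]
def ik(p,zt,q0):
    zt=np.array(zt)/np.linalg.norm(zt)
    f=lambda q:np.concatenate([(fk(q,K)-p)/10,10*(fk(q,K,True)[4][:,2]-zt)])
    o=least_squares(f,q0);return o.x,o.cost
E
python3 - <<'E'
from kin import *
print(best.cost,np.round(K,1),best.fun.round(1).reshape(-1,3).max())
L=np.array([476,-185]);
for th in(40,45,50):
  for az in(95,105):
    q=np.array([-30,40,60,30,110.])
    for p in([574,-210,16],[540,-100,16],[500,0,16],[480,90,16],[470,175,16]):
        z=[np.sin(np.radians(th))*np.cos(np.radians(az)),np.sin(np.radians(th))*np.sin(np.radians(az)),-np.cos(np.radians(th))]
        q,c=ik(np.array(p,float),z,q);sh,el,wr,tp,_=fk(q,K,True)
        # forearm axis nearest point to L in plan
        out=[]
        for a,b in((el,wr),(wr,tp)):
            t=np.linspace(0,1,101)[:,None];S=a+t*(b-a)
            for B in(L,np.array([667,-166])):
                i=np.argmin(np.hypot(*(S[:,:2]-B).T));out.append((int(np.hypot(*(S[i,:2]-B))),int(S[i,2])))
        print(th,az,p,round(c,2),q.round(),wr.round(),"fore L,R",out[:2],"tool L,R",out[2:])
E
```

```text
463.7271124987727 [ -5.3 138.5 601.7  21.5 419.  347.4   1. ] 11.9
40 95 [574, -210, 16] 0.0 [-36.  45.  84.  29.  81.] [ 593. -432.  282.] fore L,R [(130, 497), (258, 368)] tool L,R [(101, 15), (102, 15)]
40 95 [540, -100, 16] 0.0 [-30.  39.  98.  34.  72.] [ 559. -322.  282.] fore L,R [(77, 449), (189, 282)] tool L,R [(71, 109), (120, 106)]
40 95 [500, 0, 16] 0.0 [-23.  35. 109.  39.  64.] [ 519. -222.  282.] fore L,R [(17, 366), (157, 282)] tool L,R [(40, 234), (151, 231)]
40 95 [480, 90, 16] 0.0 [-15.  32. 116.  46.  58.] [ 499. -132.  282.] fore L,R [(56, 300), (170, 282)] tool L,R [(57, 282), (170, 282)]
40 95 [470, 175, 16] 0.0 [ -6.  31. 119.  53.  53.] [489. -47. 282.] fore L,R [(138, 282), (213, 282)] tool L,R [(138, 282), (213, 282)]
40 105 [574, -210, 16] 0.0 [-34.  47.  79.  25.  86.] [ 632. -426.  282.] fore L,R [(112, 496), (235, 377)] tool L,R [(101, 15), (102, 15)]
40 105 [540, -100, 16] 0.0 [-28.  41.  93.  29.  77.] [ 598. -316.  282.] fore L,R [(58, 464), (164, 291)] tool L,R [(83, 93), (105, 130)]
40 105 [500, 0, 16] 0.0 [-21.  36. 105.  34.  69.] [ 558. -216.  2
[... 2399 characters left out ...]
89, 239)]
50 105 [574, -210, 16] 0.0 [-36.  52.  74.  29.  95.] [ 643. -467.  239.] fore L,R [(130, 487), (257, 370)] tool L,R [(101, 16), (102, 16)]
50 105 [540, -100, 16] 0.0 [-30.  46.  90.  33.  85.] [ 609. -357.  239.] fore L,R [(81, 469), (194, 292)] tool L,R [(83, 71), (105, 96)]
50 105 [500, 0, 16] 0.0 [-24.  41. 102.  38.  77.] [ 569. -257.  239.] fore L,R [(27, 410), (133, 239)] tool L,R [(71, 161), (118, 187)]
50 105 [480, 90, 16] 0.0 [-17.  39. 109.  44.  70.] [ 549. -167.  239.] fore L,R [(38, 357), (118, 239)] tool L,R [(75, 237), (118, 239)]
50 105 [470, 175, 16] 0.0 [ -9.  37. 114.  50.  66.] [539. -82. 239.] fore L,R [(111, 333), (153, 239)] tool L,R [(120, 239), (153, 239)]
```

Clearances are fine at about 48° tilt with azimuth near 105°. I'll go back to the reach limit, further round, for the extra tilt and roll so that y leads.

>>> arm_command(
  rows=[
    {"delta_pos": [37, -4, 14], "roll": 0, "jaw": 0},
    {"delta_pos": [74, -8, 27], "roll": 0, "jaw": 0},
    {"delta_pos": [111, -12, 41], "roll": 0, "jaw": 0},
    {"delta_pos": [148, -15, 54], "roll": 0, "jaw": 0},
    {"delta_pos": [185, -19, 68], "roll": 0, "jaw": 0},
    {"delta_pos": [222, -23, 82], "roll": 0, "jaw": 0},
    {"delta_pos": [260, -27, 95], "roll": 0, "jaw": 0},
    {"delta_pos": [297, -31, 109], "roll": 0, "jaw": 0},
    {"delta_pos": [334, -35, 122], "roll": 0, "jaw": 0},
    {"delta_pos": [371, -38, 136], "roll": 0, "jaw": 0},
    {"delta_pos": [408, -42, 150], "roll": 0, "jaw": 0},
    {"delta_pos": [445, -46, 163], "roll": 0, "jaw": 0},
    {"delta_pos": [482, -50, 177], "roll": 0, "jaw": 0},
    {"delta_pos": [519, -54, 190], "roll": 0, "jaw": 0},
    {"delta_pos": [556, -58, 204], "roll": 0, "jaw": 0},
    {"delta_pos": [593, -62, 218], "roll": 0, "jaw": 0},
    {"delta_pos": [630, -66, 231], "roll": 0, "jaw": 0},
    {"delta_pos": [668, -70, 245], "roll": 0, "jaw": 0},
  ],
)

```text
time_s: 13.63
ee_pos: [446.7, 394.5, 480.3]
ee_rot: [179.7, -34.6, 95.3]
force: [1.3, -0.4, -0.2]
gripper_width: 0.5
gripper_force: 0.0
```

>>> arm_command(
  rows=[
    {"delta_pos": [15, -38, 1], "roll": -1, "jaw": 0},
    {"delta_pos": [31, -76, 2], "roll": -2, "jaw": 0},
    {"delta_pos": [46, -114, 2], "roll": -3, "jaw": 0},
    {"delta_pos": [62, -152, 3], "roll": -4, "jaw": 0},
    {"delta_pos": [78, -190, 4], "roll": -5, "jaw": 0},
    {"delta_pos": [93, -228, 5], "roll": -6, "jaw": 0},
    {"delta_pos": [109, -266, 6], "roll": -7, "jaw": 0},
    {"delta_pos": [124, -305, 6], "roll": -8, "jaw": 0},
    {"delta_pos": [140, -343, 7], "roll": -9, "jaw": 0},
    {"delta_pos": [155, -381, 8], "roll": -10, "jaw": 0},
    {"delta_pos": [171, -419, 9], "roll": -11, "jaw": 0},
    {"delta_pos": [186, -457, 10], "roll": -12, "jaw": 0},
    {"delta_pos": [202, -495, 10], "roll": -13, "jaw": 0},
    {"delta_pos": [217, -533, 11], "roll": -14, "jaw": 0},
    {"delta_pos": [233, -571, 12], "roll": -15, "jaw": 0},
    {"delta_pos": [248, -610, 13], "roll": -16, "jaw": 0},
    {"delta_pos": [264, -648, 14], "roll": -17, "jaw": 0},
    {"delta_pos": [279, -686, 14], "roll": -18, "jaw": 0},
    {"delta_pos": [295, -724, 15], "roll": -18, "jaw": 0},
    {"delta_pos": [310, -762, 16], "roll": -18, "jaw": 0},
  ],
)

```text
time_s: 15.3
ee_pos: [-334.1, 585.9, 641.5]
ee_rot: [145.4, -0.1, -174.8]
force: [0.8, 1.3, 1.0]
gripper_width: 0.4
gripper_force: 0.0
```

```bash
python3 st.py; python3 -c "
from st import *
a=np.radians(119);print((R.T@(250*np.array([np.cos(a),np.sin(a),.6]))).round())"
```

```text
[127.3  13.8  43.7 -17.6  92.   26.7] [-334.1  585.9  641.5] [ 1.4535e+02 -7.0000e-02 -1.7479e+02] 0.4 15.3
[[-0.996 -0.074 -0.053]
 [-0.091  0.819  0.566]
 [ 0.001  0.569 -0.823]]
[127.3  13.8  43.7 -17.6  92.   26.7] [-334.1  585.9  641.5] [ 1.4535e+02 -7.0000e-02 -1.7479e+02] 0.4 15.3
[[-0.996 -0.074 -0.053]
 [-0.091  0.819  0.566]
 [ 0.001  0.569 -0.823]]
[101. 273.   7.]
```

>>> arm_command(
  rows=[
    {"delta_pos": [101, 273, 0], "roll": 0, "jaw": 0},
    {"delta_pos": [101, 273, 0], "roll": 0, "jaw": 0},
    {"delta_pos": [101, 273, 0], "roll": 0, "jaw": 0},
    {"delta_pos": [101, 273, 0], "roll": 0, "jaw": 0},
    {"delta_pos": [101, 273, 0], "roll": 0, "jaw": 0},
    {"delta_pos": [101, 273, 0], "roll": 0, "jaw": 0},
  ],
)

```text
time_s: 15.8
ee_pos: [-379.4, 687.6, 665.8]
ee_rot: [143.6, -0.5, -174.5]
force: [-0.1, -0.8, 1.4]
gripper_width: 0.6
gripper_force: 0.0
```

>>> arm_command(
  rows=[
    {"delta_pos": [101, 230, -80], "roll": 0, "jaw": 0},
    {"delta_pos": [101, 230, -80], "roll": 0, "jaw": 0},
    {"delta_pos": [101, 230, -80], "roll": 0, "jaw": 0},
  ],
)

```text
time_s: 16.05
ee_pos: [-388.5, 692.3, 674.0]
ee_rot: [141.5, -1.1, -174.2]
force: [0.1, -0.0, 0.4]
gripper_width: 0.4
gripper_force: 0.0
```

>>> arm_command(
  rows=[
    {"delta_pos": [101, 230, -80], "roll": 0, "jaw": 0},
    {"delta_pos": [101, 230, -80], "roll": 0, "jaw": 0},
    {"delta_pos": [101, 230, -80], "roll": 0, "jaw": 0},
  ],
)

```text
time_s: 16.3
ee_pos: [-398.6, 696.4, 680.5]
ee_rot: [139.7, -1.6, -173.8]
force: [0.8, -1.0, -0.6]
gripper_width: 0.1
gripper_force: 0.0
```

>>> arm_command(
  rows=[
    {"delta_pos": [101, 230, -80], "roll": 0, "jaw": 0},
    {"delta_pos": [101, 230, -80], "roll": 0, "jaw": 0},
    {"delta_pos": [101, 230, -80], "roll": 0, "jaw": 0},
  ],
)

```text
time_s: 16.55
ee_pos: [-407.8, 698.1, 689.4]
ee_rot: [137.8, -2.1, -173.3]
force: [0.6, -0.5, 0.5]
gripper_width: 0.2
gripper_force: 0.0
```

>>> arm_command(
  rows=[
    {"delta_pos": [101, 230, -80], "roll": 0, "jaw": 0},
    {"delta_pos": [101, 230, -80], "roll": 0, "jaw": 0},
    {"delta_pos": [101, 230, -80], "roll": 0, "jaw": 0},
  ],
)

```text
time_s: 16.8
ee_pos: [-415.5, 696.7, 701.3]
ee_rot: [135.9, -2.7, -172.8]
force: [-0.6, 0.2, -0.4]
gripper_width: 0.5
gripper_force: 0.0
```

>>> arm_command(
  rows=[
    {"delta_pos": [101, 230, -80], "roll": 0, "jaw": 0},
    {"delta_pos": [101, 230, -80], "roll": 0, "jaw": 0},
    {"delta_pos": [101, 230, -80], "roll": 0, "jaw": 0},
  ],
)

```text
time_s: 17.05
ee_pos: [-422.1, 693.0, 715.1]
ee_rot: [133.9, -3.2, -172.3]
force: [0.7, -0.9, -0.2]
gripper_width: 0.1
gripper_force: 0.0
```

```bash
python3 st.py
```

```text
[128.5  29.7  12.3 -19.7  95.   22.6] [-422.1  693.   715.1] [ 133.92   -3.19 -172.27] 0.1 17.05
[[-0.989 -0.054 -0.135]
 [-0.134  0.693  0.709]
 [ 0.056  0.719 -0.693]]
```

>>> arm_command(
  rows=[
    {"delta_pos": [101, 220, -80], "roll": 0, "jaw": 0},
    {"delta_pos": [101, 220, -80], "roll": 0, "jaw": 0},
    {"delta_pos": [101, 220, -80], "roll": 0, "jaw": 0},
  ],
)

```text
time_s: 17.3
ee_pos: [-429.1, 685.7, 730.6]
ee_rot: [132.0, -3.7, -171.7]
force: [-0.5, -0.7, -1.0]
gripper_width: 0.2
gripper_force: 0.0
```

>>> arm_command(
  rows=[
    {"delta_pos": [101, 220, -80], "roll": 0, "jaw": 0},
    {"delta_pos": [101, 220, -80], "roll": 0, "jaw": 0},
    {"delta_pos": [101, 220, -80], "roll": 0, "jaw": 0},
  ],
)

```text
time_s: 17.55
ee_pos: [-434.9, 676.7, 747.4]
ee_rot: [130.0, -4.2, -171.1]
force: [-0.2, -0.1, 1.1]
gripper_width: 0.6
gripper_force: 0.0
```

```bash
cat > go.py <<'E'
import sys
from st import *
p=s["ee_pos"]; print("az,tilt",np.degrees(np.arctan2(R[1,2],R[0,2])).round(1),np.degrees(np.arccos(-R[2,2])).round(1),"up in tool",np.degrees(np.arctan2(R[2,1],R[2,0])).round(1))
w=np.array(sys.argv[1:4],float)-p; d=R.T@w; n=int(np.ceil(np.linalg.norm(d)/40)); print(n,d.round(1),(d/n).round(1))
E
python3 go.py 450 400 520
```

```text
[130.6  28.2  12.3 -21.3  92.8  23.4] [-434.9  676.7  747.4] [ 130.     -4.22 -171.12] 0.6 17.55
[[-0.985 -0.043 -0.165]
 [-0.154  0.644  0.75 ]
 [ 0.074  0.764 -0.641]]
az,tilt 102.4 50.1 up in tool 84.5
24 [-846.1 -390.3 -207.7] [-35.3 -16.3  -8.7]
```

>>> arm_command(
  rows=[
    {"delta_pos": [-35, -16, -9], "roll": 0, "jaw": 0},
    {"delta_pos": [-71, -33, -17], "roll": 0, "jaw": 0},
    {"delta_pos": [-106, -49, -26], "roll": 0, "jaw": 0},
    {"delta_pos": [-141, -65, -35], "roll": 0, "jaw": 0},
    {"delta_pos": [-176, -81, -43], "roll": 0, "jaw": 0},
    {"delta_pos": [-212, -98, -52], "roll": 0, "jaw": 0},
    {"delta_pos": [-247, -114, -61], "roll": 0, "jaw": 0},
    {"delta_pos": [-282, -130, -69], "roll": 0, "jaw": 0},
    {"delta_pos": [-317, -146, -78], "roll": 0, "jaw": 0},
    {"delta_pos": [-353, -163, -87], "roll": 0, "jaw": 0},
    {"delta_pos": [-388, -179, -95], "roll": -0.2, "jaw": 0},
    {"delta_pos": [-423, -195, -104], "roll": -0.4, "jaw": 0},
    {"delta_pos": [-458, -211, -112], "roll": -0.6, "jaw": 0},
    {"delta_pos": [-494, -228, -121], "roll": -0.8, "jaw": 0},
    {"delta_pos": [-529, -244, -130], "roll": -1.0, "jaw": 0},
    {"delta_pos": [-564, -260, -138], "roll": -1.1, "jaw": 0},
    {"delta_pos": [-599, -276, -147], "roll": -1.1, "jaw": 0},
    {"delta_pos": [-635, -293, -156], "roll": -1.1, "jaw": 0},
    {"delta_pos": [-670, -309, -164], "roll": -1.1, "jaw": 0},
    {"delta_pos": [-706, -325, -173], "roll": -1.1, "jaw": 0},
  ],
)

```text
time_s: 19.22
ee_pos: [305.1, 445.2, 557.7]
ee_rot: [130.0, 0.1, -167.7]
force: [0.0, 1.0, -0.9]
gripper_width: 0.3
gripper_force: 0.0
```

```bash
python3 go.py 560 200 500;python3 go.py 585 -290 300
```

```text
[ 26.7  -0.7  81.6  48.2  85.  -73.8] [305.1 445.2 557.7] [ 1.2997e+02  9.0000e-02 -1.6767e+02] 0.3 19.2167
[[-0.977 -0.138 -0.163]
 [-0.214  0.627  0.749]
 [-0.002  0.766 -0.642]]
az,tilt 102.3 50.0 up in tool 90.1
9 [-196.6 -233.3 -188. ] [-21.8 -25.9 -20.9]
[ 26.7  -0.7  81.6  48.2  85.  -73.8] [305.1 445.2 557.7] [ 1.2997e+02  9.0000e-02 -1.6767e+02] 0.3 19.2167
[[-0.977 -0.138 -0.163]
 [-0.214  0.627  0.749]
 [-0.002  0.766 -0.642]]
az,tilt 102.3 50.0 up in tool 90.1
21 [-116.1 -697.4 -430.6] [ -5.5 -33.2 -20.5]
```

J6 would come close to its limit, so I add a half turn on the way; the gripper is symmetric.

>>> arm_command(
  rows=[
    {"delta_pos": [-5, -33, -20], "roll": 1.35, "jaw": 0},
    {"delta_pos": [-11, -66, -41], "roll": 2.7, "jaw": 0},
    {"delta_pos": [-16, -100, -61], "roll": 4.05, "jaw": 0},
    {"delta_pos": [-22, -133, -82], "roll": 5.4, "jaw": 0},
    {"delta_pos": [-27, -166, -102], "roll": 6.75, "jaw": 0},
    {"delta_pos": [-33, -199, -123], "roll": 8.1, "jaw": 0},
    {"delta_pos": [-38, -232, -143], "roll": 9.45, "jaw": 0},
    {"delta_pos": [-44, -266, -164], "roll": 10.8, "jaw": 0},
    {"delta_pos": [-49, -299, -184], "roll": 12.15, "jaw": 0},
    {"delta_pos": [-55, -332, -205], "roll": 13.5, "jaw": 0},
    {"delta_pos": [-60, -365, -225], "roll": 14.85, "jaw": 0},
    {"delta_pos": [-66, -398, -246], "roll": 16.2, "jaw": 0},
    {"delta_pos": [-71, -432, -266], "roll": 17.55, "jaw": 0},
    {"delta_pos": [-77, -465, -287], "roll": 18.9, "jaw": 0},
    {"delta_pos": [-82, -498, -307], "roll": 20.25, "jaw": 0},
    {"delta_pos": [-88, -531, -328], "roll": 21.6, "jaw": 0},
    {"delta_pos": [-93, -564, -348], "roll": 22.95, "jaw": 0},
    {"delta_pos": [-99, -598, -369], "roll": 24.3, "jaw": 0},
    {"delta_pos": [-104, -631, -389], "roll": 25.65, "jaw": 0},
    {"delta_pos": [-110, -664, -410], "roll": 27, "jaw": 0},
  ],
)

```text
time_s: 20.88
ee_pos: [570.4, -254.8, 311.6]
ee_rot: [-139.7, -32.6, 44.8]
force: [1.5, -0.1, -0.0]
gripper_width: 0.6
gripper_force: 0.0
```

```bash
python3 go.py 588 -300 200
```

```text
[-39.8  41.3  53.1  34.3 123.6   2.6] [ 570.4 -254.8  311.6] [-139.72  -32.59   44.8 ] 0.6 20.8833
[[ 0.598  0.785 -0.164]
 [ 0.594 -0.296  0.748]
 [ 0.539 -0.545 -0.643]]
az,tilt 102.4 50.0 up in tool -45.3
4 [-76.4  88.   35.1] [-19.1  22.    8.8]
```

```bash
python3 go.py 600 -240 150
```

```text
[-39.8  41.3  53.1  34.3 123.6   2.6] [ 570.4 -254.8  311.6] [-139.72  -32.59   44.8 ] 0.6 20.8833
[[ 0.598  0.785 -0.164]
 [ 0.594 -0.296  0.748]
 [ 0.539 -0.545 -0.643]]
az,tilt 102.4 50.0 up in tool -45.3
5 [-60.5 106.9 110.1] [-12.1  21.4  22. ]
```

>>> arm_command(
  rows=[
    {"delta_pos": [-12, 21, 22], "roll": 1.3, "jaw": 0},
    {"delta_pos": [-24, 43, 44], "roll": 2.6, "jaw": 0},
    {"delta_pos": [-36, 64, 66], "roll": 3.9, "jaw": 0},
    {"delta_pos": [-48, 86, 88], "roll": 5.2, "jaw": 0},
    {"delta_pos": [-60, 107, 110], "roll": 6.9, "jaw": 0},
    {"delta_pos": [-60, 107, 110], "roll": 6.9, "jaw": 0},
    {"delta_pos": [-60, 107, 110], "roll": 6.9, "jaw": 0},
  ],
)

```text
time_s: 21.47
ee_pos: [600.3, -237.2, 150.2]
ee_rot: [-130.3, -8.0, 19.3]
force: [-0.5, -0.3, 0.2]
gripper_width: 0.5
gripper_force: 0.0
```

```bash
python3 go.py 600 -240 17; python3 - <<'E'
from h import *
f=env.grab_frame("top");cv2.imwrite("pics/top2.png",cv2.resize(f["img"][100:320,340:560],None,fx=2.5,fy=2.5))
E
```

```text
[-37.5  47.8  63.3  31.4 108.7  28.8] [ 600.3 -237.2  150.2] [-130.25   -8.01   19.27] 0.5 21.4667
[[ 0.935  0.314 -0.167]
 [ 0.327 -0.575  0.75 ]
 [ 0.139 -0.756 -0.64 ]]
az,tilt 102.5 50.2 up in tool -79.6
4 [-19.8 102.2  83.2] [-4.9 25.6 20.8]
```

View pics/top2.png

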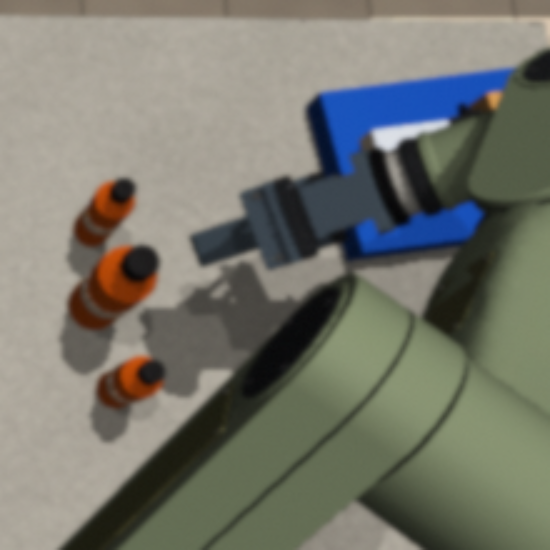

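The crop shows the closed fingers at (210,245) pointing at the big bottle (115,290), narrow side leading, clear of the small bottles at (105,210) and (130,380). Descending.

>>> arm_command(
  rows=[
    {"delta_pos": [-4, 21, 17], "roll": 0, "jaw": 0},
    {"delta_pos": [-8, 42, 34], "roll": 0, "jaw": 0},
    {"delta_pos": [-12, 62, 50], "roll": 0, "jaw": 0},
    {"delta_pos": [-16, 82, 67], "roll": 0, "jaw": 0},
    {"delta_pos": [-18, 95, 77], "roll": 0, "jaw": 0},
    {"delta_pos": [-20, 102, 83], "roll": 0, "jaw": 0},
    {"delta_pos": [-20, 102, 83], "roll": 0, "jaw": 0},
  ],
)

```text
time_s: 22.1
ee_pos: [600.3, -241.4, 18.0]
ee_rot: [-130.4, -8.1, 19.2]
force: [-0.1, 0.4, -0.4]
gripper_width: 0.5
gripper_force: 0.0
```

```bash
python3 go.py 585 -195 17;python3 go.py 490 80 17
```

```text
[-37.7  54.8  68.1  29.8  98.3  22.4] [ 600.3 -241.4   18. ] [-130.42   -8.08   19.19] 0.5 22.1
[[ 0.935  0.314 -0.164]
 [ 0.325 -0.577  0.749]
 [ 0.141 -0.754 -0.642]]
az,tilt 102.4 50.1 up in tool -79.4
2 [  0.6 -30.8  37.9] [  0.3 -15.4  19. ]
[-37.7  54.8  68.1  29.8  98.3  22.4] [ 600.3 -241.4   18. ] [-130.42   -8.08   19.19] 0.5 22.1
[[ 0.935  0.314 -0.164]
 [ 0.325 -0.577  0.749]
 [ 0.141 -0.754 -0.642]]
az,tilt 102.4 50.1 up in tool -79.4
9 [   1.3 -219.4  259.5] [  0.1 -24.4  28.8]
```

>>> arm_command(
  rows=[
    {"delta_pos": [0, -3.2, 3.8], "roll": 0, "jaw": 0},
    {"delta_pos": [0, -6.4, 7.7], "roll": 0, "jaw": 0},
    {"delta_pos": [0, -9.7, 11.5], "roll": 0, "jaw": 0},
    {"delta_pos": [0, -12.9, 15.3], "roll": 0, "jaw": 0},
    {"delta_pos": [0, -16.1, 19.1], "roll": 0, "jaw": 0},
    {"delta_pos": [0, -19.3, 23], "roll": 0, "jaw": 0},
    {"delta_pos": [0, -20.9, 24.9], "roll": 0, "jaw": 0},
    {"delta_pos": [0, -22.5, 26.8], "roll": 0, "jaw": 0},
    {"delta_pos": [0, -24.1, 28.7], "roll": 0, "jaw": 0},
    {"delta_pos": [0, -25.8, 30.6], "roll": 0, "jaw": 0},
    {"delta_pos": [0, -27.4, 32.5], "roll": 0, "jaw": 0},
    {"delta_pos": [0, -29, 34.4], "roll": 0, "jaw": 0},
    {"delta_pos": [0, -30.6, 36.3], "roll": 0, "jaw": 0},
    {"delta_pos": [0, -32.2, 38.3], "roll": 0, "jaw": 0},
    {"delta_pos": [0, -33.8, 40.2], "roll": 0, "jaw": 0},
    {"delta_pos": [0, -35.4, 42.1], "roll": 0, "jaw": 0},
    {"delta_pos": [0, -37, 44], "roll": 0, "jaw": 0},
    {"delta_pos": [0, -38.6, 45.9], "roll": 0, "jaw": 0},
  ],
)

```text
time_s: 23.6
ee_pos: [580.9, -184.5, 17.9]
ee_rot: [-130.5, -8.1, 19.2]
force: [1.2, -4.2, 1.0]
gripper_width: 0.5
gripper_force: 2.2
```

```bash
cat > bot.py <<'E'
from st import *
from scipy.optimize import least_squares
def bottle(a,b,save=None):
    f=env.grab_frame("top");P=cloud(f)
    if save:cv2.imwrite(save,f["img"])
    h,sa,v=cv2.split(cv2.cvtColor(f["img"],cv2.COLOR_BGR2HSV))
    O=(h<14)&(sa>150)
    m=O&(abs(P[...,0]-a)<40)&(abs(P[...,1]-b)<40)
    r=[]
    for z0,z1 in((50,95),(100,152)):
        q=P[(abs(P[...,0]-a)<34)&(abs(P[...,1]-b)<34)&O&(P[...,2]>z0)&(P[...,2]<z1)]
        if len(q)>15:r.append((z0,len(q),least_squares(lambda c:np.hypot(q[:,0]-c[0],q[:,1]-c[1])-30,[a,b],loss="soft_l1").x.round(1)))
    c=P[(abs(P[...,0]-a)<25)&(abs(P[...,1]-b)<25)&(P[...,2]>203)&(P[...,2]<225)]
    print(r,"cap",len(c),((c.min(0)+c.max(0))/2).round(1) if len(c) else "")
E
python3 -c "
from bot import *
bottle(564,-137)"
```

```text
[-35.3  51.   77.5  31.1  92.5  21.3] [ 580.9 -184.5   17.9] [-130.49   -8.08   19.17] 0.5 23.6
[[ 0.935  0.314 -0.163]
 [ 0.325 -0.578  0.748]
 [ 0.141 -0.753 -0.643]]
[(50, 31, array([ 571.2, -152.9])), (100, 115, array([ 571.3, -152.9]))] cap 135 [ 570.5 -149.2  210.1]
```

The push works: the bottle slides upright at about 4 N, on course. Continuing.

>>> arm_command(
  rows=[
    {"delta_pos": [0, -1.3, 1.5], "roll": 0, "jaw": 0},
    {"delta_pos": [0, -3.2, 3.8], "roll": 0, "jaw": 0},
    {"delta_pos": [0, -5.8, 6.9], "roll": 0, "jaw": 0},
    {"delta_pos": [0, -8.4, 9.9], "roll": 0, "jaw": 0},
    {"delta_pos": [0, -11, 13], "roll": 0, "jaw": 0},
    {"delta_pos": [0, -13.5, 16], "roll": 0, "jaw": 0},
    {"delta_pos": [0, -16.1, 19.1], "roll": 0, "jaw": 0},
    {"delta_pos": [0, -18.7, 22.2], "roll": 0, "jaw": 0},
    {"delta_pos": [0, -21.3, 25.2], "roll": 0, "jaw": 0},
    {"delta_pos": [0, -23.8, 28.3], "roll": 0, "jaw": 0},
    {"delta_pos": [0, -26.4, 31.4], "roll": 0, "jaw": 0},
    {"delta_pos": [0, -29, 34.4], "roll": 0, "jaw": 0},
    {"delta_pos": [0, -31.6, 37.5], "roll": 0, "jaw": 0},
    {"delta_pos": [0, -34.1, 40.5], "roll": 0, "jaw": 0},
    {"delta_pos": [0, -36.7, 43.6], "roll": 0, "jaw": 0},
    {"delta_pos": [0, -39.3, 46.7], "roll": 0, "jaw": 0},
    {"delta_pos": [0, -41.9, 49.7], "roll": 0, "jaw": 0},
    {"delta_pos": [0, -44.4, 52.8], "roll": 0, "jaw": 0},
    {"delta_pos": [0, -46.4, 55.1], "roll": 0, "jaw": 0},
    {"delta_pos": [0, -47.7, 56.6], "roll": 0, "jaw": 0},
  ],
)

```text
time_s: 25.32
ee_pos: [556.5, -114.1, 17.8]
ee_rot: [-130.4, -8.1, 19.2]
force: [0.6, -5.4, 3.6]
gripper_width: 0.4
gripper_force: 2.8
```

```bash
python3 -c "
from bot import *
bottle(546,-83)"
```

```text
[-31.8  47.   87.6  33.5  86.   20.3] [ 556.5 -114.1   17.8] [-130.44   -8.08   19.18] 0.4 25.3167
[[ 0.935  0.314 -0.164]
 [ 0.325 -0.577  0.749]
 [ 0.141 -0.754 -0.642]]
[(50, 24, array([548.9, -81.8])), (100, 94, array([549. , -81.8]))] cap 153 [547.9 -80.8 209.5]
```

>>> arm_command(
  rows=[
    {"delta_pos": [0, -0.7, 0.8], "roll": -0.6, "jaw": 0},
    {"delta_pos": [-0.1, -2.6, 3.0], "roll": -1.2, "jaw": 0},
    {"delta_pos": [-0.3, -5.9, 6.8], "roll": -1.2, "jaw": 0},
    {"delta_pos": [-0.4, -9.1, 10.6], "roll": -1.2, "jaw": 0},
    {"delta_pos": [-0.6, -12.4, 14.4], "roll": -1.2, "jaw": 0},
    {"delta_pos": [-0.7, -15.6, 18.2], "roll": -1.2, "jaw": 0},
    {"delta_pos": [-0.9, -18.9, 22], "roll": -1.2, "jaw": 0},
    {"delta_pos": [-1.1, -22.1, 25.8], "roll": -1.2, "jaw": 0},
    {"delta_pos": [-1.2, -25.4, 29.6], "roll": -1.2, "jaw": 0},
    {"delta_pos": [-1.4, -28.6, 33.4], "roll": -1.2, "jaw": 0},
    {"delta_pos": [-1.5, -31.9, 37.1], "roll": -1.2, "jaw": 0},
    {"delta_pos": [-1.7, -35.2, 40.9], "roll": -1.2, "jaw": 0},
    {"delta_pos": [-1.8, -38.4, 44.7], "roll": -1.2, "jaw": 0},
    {"delta_pos": [-2, -41.7, 48.5], "roll": -1.2, "jaw": 0},
    {"delta_pos": [-2.1, -44.9, 52.3], "roll": -1.2, "jaw": 0},
    {"delta_pos": [-2.3, -48.2, 56.1], "roll": -1.2, "jaw": 0},
    {"delta_pos": [-2.5, -51.4, 59.9], "roll": -1.2, "jaw": 0},
    {"delta_pos": [-2.6, -54.7, 63.7], "roll": -1.2, "jaw": 0},
    {"delta_pos": [-2.7, -57.3, 66.7], "roll": -1.2, "jaw": 0},
    {"delta_pos": [-2.8, -58.6, 68.2], "roll": -1.2, "jaw": 0},
  ],
)

```text
time_s: 27.03
ee_pos: [524.0, -29.8, 17.5]
ee_rot: [-131.1, -12.6, 23.2]
force: [2.3, -5.2, 1.5]
gripper_width: 0.4
gripper_force: 2.6
```

```bash
python3 -c "
from bot import *
bottle(517,2)"
```

```text
[-26.9  42.9  98.4  37.2  78.6  13.1] [524.  -29.8  17.5] [-131.14  -12.59   23.18] 0.4 27.0333
[[ 0.897  0.41  -0.165]
 [ 0.384 -0.54   0.749]
 [ 0.218 -0.735 -0.642]]
[(100, 62, array([515. ,   2.1]))] cap 154 [514.6   2.9 209.1]
```

>>> arm_command(
  rows=[
    {"delta_pos": [0.1, -0.6, 0.8], "roll": 0.5, "jaw": 0},
    {"delta_pos": [0.2, -2.6, 3], "roll": 0.9, "jaw": 0},
    {"delta_pos": [0.6, -5.8, 6.8], "roll": 0.9, "jaw": 0},
    {"delta_pos": [0.9, -9, 10.7], "roll": 0.9, "jaw": 0},
    {"delta_pos": [1.2, -12.3, 14.5], "roll": 0.9, "jaw": 0},
    {"delta_pos": [1.5, -15.5, 18.3], "roll": 0.9, "jaw": 0},
    {"delta_pos": [1.8, -18.7, 22.1], "roll": 0.9, "jaw": 0},
    {"delta_pos": [2.1, -22, 25.9], "roll": 0.9, "jaw": 0},
    {"delta_pos": [2.4, -25.2, 29.7], "roll": 0.9, "jaw": 0},
    {"delta_pos": [2.7, -28.4, 33.5], "roll": 0.9, "jaw": 0},
    {"delta_pos": [3, -31.7, 37.3], "roll": 0.9, "jaw": 0},
    {"delta_pos": [3.3, -34.9, 41.1], "roll": 0.9, "jaw": 0},
    {"delta_pos": [3.7, -38.1, 44.9], "roll": 0.9, "jaw": 0},
    {"delta_pos": [4, -41.3, 48.7], "roll": 0.9, "jaw": 0},
    {"delta_pos": [4.3, -44.6, 52.5], "roll": 0.9, "jaw": 0},
    {"delta_pos": [4.6, -47.8, 56.3], "roll": 0.9, "jaw": 0},
    {"delta_pos": [5, -52, 61], "roll": 0.9, "jaw": 0},
    {"delta_pos": [5.2, -54.3, 64], "roll": 0.9, "jaw": 0},
  ],
)

```text
time_s: 28.58
ee_pos: [496.0, 49.1, 17.4]
ee_rot: [-130.6, -9.2, 20.2]
force: [3.1, -5.5, 2.3]
gripper_width: 0.4
gripper_force: 3.0
```

```bash
python3 -c "
from bot import *
bottle(486,81,'pics/top3.png')
P=cloud(np.load('top0.npz'));Q=P[(P[...,2]>8)&(P[...,2]<36)&(P[...,0]>430)&(P[...,0]<515)&(P[...,1]>205)];print('face',len(Q),np.percentile(Q[:,1],[5,50,95]))
P=cloud(np.load('side0.npz'));Q=P[(P[...,2]>8)&(P[...,2]<36)&(P[...,0]>430)&(P[...,0]<515)&(P[...,1]>205)&(P[...,1]<260)];print('face',len(Q),np.percentile(Q[:,1],[5,50,95]))
"
```

```text
[-21.3  39.8 106.9  42.   72.4  16.7] [496.   49.1  17.4] [-130.58   -9.19   20.17] 0.4 28.5833
[[ 0.927  0.338 -0.164]
 [ 0.34  -0.569  0.749]
 [ 0.16  -0.75  -0.642]]
[(100, 45, array([489.1,  81.6]))] cap 149 [488.7  81.9 208.9]
face 441 [232.84150005 601.4638926  697.03438174]
face 176 [229.81434078 233.12211133 236.48145092]
```

View pics/top3.png

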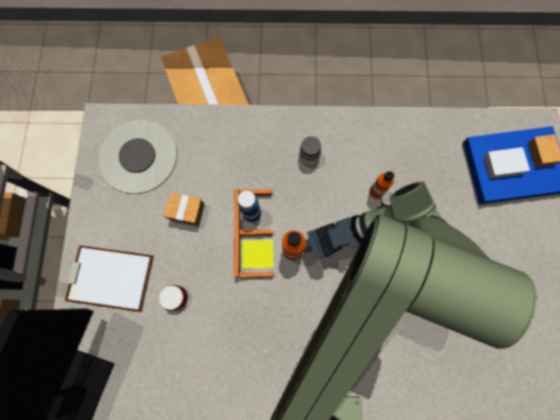

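The picture shows the bottle upright at (293,243), just in front of the card bay (257,253), with the other goods untouched. Turning the face gradually toward the bay axis.

>>> arm_command(
  rows=[
    {"delta_pos": [0.3, -1.5, 1], "roll": 0.3, "jaw": 0},
    {"delta_pos": [0.7, -3.3, 3], "roll": 0.6, "jaw": 0},
    {"delta_pos": [1.3, -5.6, 6], "roll": 0.9, "jaw": 0},
    {"delta_pos": [1.9, -8.2, 9], "roll": 1.2, "jaw": 0},
    {"delta_pos": [2.6, -10.8, 12], "roll": 1.5, "jaw": 0},
    {"delta_pos": [3.2, -13.4, 15], "roll": 1.8, "jaw": 0},
    {"delta_pos": [3.9, -16, 18], "roll": 2.1, "jaw": 0},
    {"delta_pos": [4.5, -18.5, 21], "roll": 2.4, "jaw": 0},
    {"delta_pos": [5.2, -21.1, 24], "roll": 2.4, "jaw": 0},
    {"delta_pos": [5.8, -23.6, 27], "roll": 2.4, "jaw": 0},
    {"delta_pos": [6.5, -26.2, 30], "roll": 2.4, "jaw": 0},
    {"delta_pos": [7.1, -28.7, 33], "roll": 2.4, "jaw": 0},
    {"delta_pos": [7.8, -31.2, 35.5], "roll": 2.4, "jaw": 0},
    {"delta_pos": [8.2, -32.7, 37], "roll": 2.4, "jaw": 0},
  ],
)

```text
time_s: 29.8
ee_pos: [486.5, 98.4, 19.5]
ee_rot: [-129.9, -0.0, 12.4]
force: [-0.1, -4.0, -1.1]
gripper_width: 0.6
gripper_force: 1.5
```

```bash
python3 -c "
from bot import *
bottle(478,131)"
```

```text
[-16.9  38.4 110.3  45.6  69.3  29. ] [486.5  98.4  19.5] [-1.2995e+02 -3.0000e-02  1.2410e+01] 0.6 29.8
[[ 0.977  0.139 -0.164]
 [ 0.215 -0.627  0.749]
 [ 0.001 -0.767 -0.642]]
[(100, 39, array([478.2, 134.9]))] cap 154 [476.6 137.  211.8]
```

>>> arm_command(
  rows=[
    {"delta_pos": [0.4, -1.6, 1.9], "roll": 0.4, "jaw": 0},
    {"delta_pos": [0.9, -3.8, 4.5], "roll": 0.8, "jaw": 0},
    {"delta_pos": [1.6, -6.3, 7.6], "roll": 1.2, "jaw": 0},
    {"delta_pos": [2.2, -8.9, 10.6], "roll": 1.6, "jaw": 0},
    {"delta_pos": [2.8, -11.4, 13.6], "roll": 2.0, "jaw": 0},
    {"delta_pos": [3.5, -13.9, 16.7], "roll": 2.4, "jaw": 0},
    {"delta_pos": [4.1, -16.5, 19.7], "roll": 2.4, "jaw": 0},
    {"delta_pos": [4.7, -19, 22.7], "roll": 2.4, "jaw": 0},
    {"delta_pos": [5.3, -21.6, 25.7], "roll": 2.4, "jaw": 0},
    {"delta_pos": [6, -24.1, 28.8], "roll": 2.4, "jaw": 0},
    {"delta_pos": [6.6, -26.6, 31.8], "roll": 2.4, "jaw": 0},
    {"delta_pos": [7.2, -29.2, 34.8], "roll": 2.4, "jaw": 0},
    {"delta_pos": [7.9, -31.7, 37.9], "roll": 2.4, "jaw": 0},
    {"delta_pos": [8.5, -34.2, 40.9], "roll": 2.4, "jaw": 0},
    {"delta_pos": [8.9, -36.1, 43.1], "roll": 2.4, "jaw": 0},
    {"delta_pos": [9.1, -36.8, 43.9], "roll": 2.4, "jaw": 0},
  ],
)

```text
time_s: 31.18
ee_pos: [483.1, 156.3, 19.5]
ee_rot: [-130.6, 9.1, 4.6]
force: [0.9, -3.5, -1.6]
gripper_width: 0.6
gripper_force: 1.5
```

```bash
python3 -c "
from bot import *
bottle(474,190)"
```

```text
[-11.2  37.6 112.6  50.2  66.2  41.9] [483.1 156.3  19.5] [-130.57    9.14    4.65] 0.6 31.1833
[[ 0.984 -0.068 -0.165]
 [ 0.08  -0.658  0.749]
 [-0.159 -0.75  -0.642]]
[(50, 17, array([475.9, 190.7])), (100, 42, array([475.8, 193.6]))] cap 157 [475.1 195.6 209.7]
```

>>> arm_command(
  rows=[
    {"delta_pos": [0, -1, 1.1], "roll": 0, "jaw": 0},
    {"delta_pos": [0.1, -2, 2.3], "roll": 0, "jaw": 0},
    {"delta_pos": [0.1, -2.9, 3.4], "roll": 0, "jaw": 0},
    {"delta_pos": [0.2, -3.9, 4.5], "roll": 0, "jaw": 0},
    {"delta_pos": [0.2, -4.6, 5.3], "roll": 0, "jaw": 0},
    {"delta_pos": [0.2, -4.6, 5.3], "roll": 0, "jaw": 0},
  ],
)

```text
time_s: 31.73
ee_pos: [482.9, 163.0, 19.5]
ee_rot: [-130.6, 9.1, 4.6]
force: [0.4, -2.6, -1.3]
gripper_width: 0.7
gripper_force: 1.1
```

```bash
python3 -c "
from bot import *
bottle(474,198)"
```

```text
[-10.5  37.5 112.8  50.7  65.8  42. ] [482.9 163.   19.5] [-130.57    9.14    4.62] 0.7 31.7333
[[ 0.984 -0.068 -0.164]
 [ 0.08  -0.658  0.749]
 [-0.159 -0.75  -0.642]]
[(50, 20, array([475.6, 197.4])), (100, 45, array([475.4, 199.9]))] cap 155 [474.6 202.4 210.2]
```

>>> arm_command(
  rows=[
    {"delta_pos": [0, -0.7, 0.8], "roll": 0, "jaw": 0},
    {"delta_pos": [0.1, -1.3, 1.5], "roll": 0, "jaw": 0},
    {"delta_pos": [0.1, -2, 2.3], "roll": 0, "jaw": 0},
    {"delta_pos": [0.1, -2, 2.3], "roll": 0, "jaw": 0},
  ],
)

```text
time_s: 32.12
ee_pos: [482.8, 166.0, 19.5]
ee_rot: [-130.6, 9.1, 4.6]
force: [-0.0, -2.3, -1.1]
gripper_width: 0.1
gripper_force: 1.3
```

>>> arm_command(
  rows=[
    {"delta_pos": [0, -0.7, 0.8], "roll": 0, "jaw": 0},
    {"delta_pos": [0.1, -1.3, 1.5], "roll": 0, "jaw": 0},
    {"delta_pos": [0.1, -1.3, 1.5], "roll": 0, "jaw": 0},
  ],
)

```text
time_s: 32.37
ee_pos: [482.7, 168.0, 19.5]
ee_rot: [-130.6, 9.1, 4.6]
force: [0.1, -2.3, -0.2]
gripper_width: 0.3
gripper_force: 1.3
```

```bash
python3 -c "
from bot import *
bottle(474,202)"
```

```text
[-10.   37.5 112.9  51.1  65.5  42.1] [482.7 168.   19.5] [-130.57    9.14    4.62] 0.3 32.3667
[[ 0.984 -0.068 -0.164]
 [ 0.08  -0.658  0.749]
 [-0.159 -0.75  -0.642]]
[(50, 17, array([474.9, 202.6])), (100, 50, array([475.2, 204.8]))] cap 157 [474.8 207.1 210.5]
```

>>> arm_command(
  rows=[
    {"delta_pos": [0, -0.7, 0.8], "roll": 0, "jaw": 0},
    {"delta_pos": [0.1, -1.3, 1.5], "roll": 0, "jaw": 0},
    {"delta_pos": [0.1, -1.3, 1.5], "roll": 0, "jaw": 0},
  ],
)

```text
time_s: 32.67
ee_pos: [482.8, 169.3, 18.9]
ee_rot: [-130.7, 9.1, 4.6]
force: [-0.5, -5.1, -2.4]
gripper_width: 0.4
gripper_force: 2.5
```

Force doubled and motion stalled, so the bottle stands against the board. Backing off, then lifting.

>>> arm_command(
  rows=[
    {"delta_pos": [0, 0.7, -0.8], "roll": 0, "jaw": 0},
    {"delta_pos": [-0.1, 2, -2.3], "roll": 0, "jaw": 0},
    {"delta_pos": [-0.2, 5.2, -6], "roll": 0, "jaw": 0},
    {"delta_pos": [-0.4, 10.5, -12.1], "roll": 0, "jaw": 0},
    {"delta_pos": [-0.8, 18.3, -21.2], "roll": 0, "jaw": 0},
    {"delta_pos": [-1.2, 28.8, -33.3], "roll": 0, "jaw": 0},
    {"delta_pos": [-1.8, 39.2, -45.4], "roll": 0, "jaw": 0},
    {"delta_pos": [-6, 17, -65], "roll": 0, "jaw": 0},
    {"delta_pos": [-11, -6, -84], "roll": 0, "jaw": 0},
    {"delta_pos": [-16, -28, -103], "roll": 0, "jaw": 0},
    {"delta_pos": [-21, -51, -122], "roll": 0, "jaw": 0},
    {"delta_pos": [-21, -51, -122], "roll": 0, "jaw": 0},
    {"delta_pos": [-21, -51, -122], "roll": 0, "jaw": 0},
  ],
)

```text
time_s: 33.75
ee_pos: [486.2, 109.3, 140.6]
ee_rot: [-130.7, 8.9, 4.6]
force: [0.0, 0.0, -0.4]
gripper_width: 1.1
gripper_force: 0.0
```

```bash
python3 -c "
from bot import *
bottle(474,203,'pics/top4.png')
P=cloud(env.grab_frame('top'));P0=cloud(np.load('top0.npz'))
for nm,a,b,z in(('can',593,218,160),('jar',772,34,85),('carton',595,390,58),('tin',350,402,50),('L',476,-185,148),('R',667,-166,148)):
    g=lambda P:np.median(P[(abs(P[...,0]-a)<60)&(abs(P[...,1]-b)<50)&(P[...,2]>z)&(P[...,2]<z+14)],0)
    print(nm,(g(P)-g(P0)).round(1))
"
```

```text
[-15.9  27.7 106.2  43.4  79.2  52. ] [486.2 109.3 140.6] [-130.68    8.92    4.56] 1.1 33.75
[[ 0.985 -0.065 -0.161]
 [ 0.079 -0.659  0.748]
 [-0.155 -0.749 -0.644]]
[(100, 47, array([475.3, 201.9]))] cap 155 [475.1 201.8 209.3]
can [0.1 0.6 0.2]
jar [ 0.7 -0.  -0. ]
carton [-0.2 -0.8 -0. ]
tin [0.2 0.2 0. ]
L [nan nan nan]
R [ 7.7  5.6 -0.1]
  return _methods._mean(a, axis=axis, dtype=dtype,
  ret = um.true_divide(
```

View pics/top4.png

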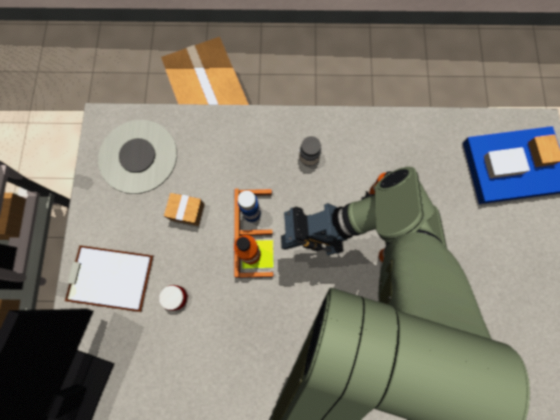

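The picture shows the bottle upright at (246,248) against the back board on the lime card, with the gripper clear and the spray can, jar, carton and tin where they stood. The two small bottles are mostly hidden by the arm. Handing in.

```bash
python3 -c "
from workcell import env
print(env.job_done())"
```

```text
the job is handed in; nothing more can be done
None
```

I handed the job in at about 34 s: in the last top view the large orange bottle stood upright against the back board in the lime-card bay, with the spray can, jar, carton and tin within 1 mm of where they started; no verdict came back, and the arm hid most of the two small bottles, so I couldn't check those.

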